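# Rack the polished plates in the bench dryer

## Task

Move every polished plate from the drain tray into the bench dryer's rack, one plate to a slot, flat and fully home on its ledges; carry them with the spatula slid in under them, and never touch a plate with the fingers. When all are in, turn the dryer's timer knob clockwise about a quarter turn to start it; leave the spatula back on its rubber mat, blade flat and pointing away from you, and leave everything else on the bench where it is.

Things in the scene. Friction and masses are not known exactly. Their poses are not given: they have to be found in the camera images.
- plate_a: polished flat brass plate, 80 mm (its x) by 60 mm (its y) by 4 mm thick, about 160 g; origin at the centre of its underside. At the start it lies flat across the two ribs of one lane of the drain tray. None if absent in this run (two to four are present, in any of the lanes)
- plate_b: polished flat brass plate, 80 mm (its x) by 60 mm (its y) by 4 mm thick, about 160 g; origin at the centre of its underside. At the start it lies flat across the two ribs of one lane of the drain tray. None if absent in this run (two to four are present, in any of the lanes)
- plate_c: polished flat brass plate, 80 mm (its x) by 60 mm (its y) by 4 mm thick, about 160 g; origin at the centre of its underside. At the start it lies flat across the two ribs of one lane of the drain tray. None if absent in this run (two to four are present, in any of the lanes)
- plate_d: polished flat brass plate, 80 mm (its x) by 60 mm (its y) by 4 mm thick, about 160 g; origin at the centre of its underside. At the start it lies flat across the two ribs of one lane of the drain tray. None if absent in this run (two to four are present, in any of the lanes)
- lifter: cranked spatula, 140 g: flat steel blade 100 mm long, 32 wide, 2.5 thick (last 4 mm thinner); a neck rises steeply from its rear edge to a level wooden handle above and behind. Origin: middle of the blade's rear edge, underside; x along the blade to the tip, z up. Stands steadily on its flat blade; centre of mass 17 mm ahead of the origin. Starts on the mat, blade away from the robot
- lifter_grip (a point): where to grip the spatula's handle: lifter frame x = -50, z = 72 mm, middle of the section. The handle is a bar along x from -7 to -102 mm, 22 mm wide (y), z = 62 to 82 mm; the neck under it leans back to x = -19 mm. Fingers close along the lifter's y
- lifter_tip (a point): middle of the blade's front edge, underside: lifter frame x = 100 mm
- mat: black rubber tool mat, fixed, 230 mm (x) by 85 mm (y), 3 mm thick; origin at the centre of its underside. The spatula's place: lifter origin about at the mat's centre, blade flat on the mat and along the mat's +x (away from the robot)
- tray: white plastic drain tray, fixed, 150 mm deep (x) by 280 wide (y); origin at the centre of its underside, +x away from the robot. Four lanes along x, middles at y = -103.5, -34.5, +34.5, +103.5 mm, 65 mm wide between 4 mm walls up to z = 24 mm; rear wall as high, inner face x = +71; front open. Floor 3 mm thick. In each lane the plate lies on two ribs, tops at z = 13 mm
- lane_1 (a point): middle of the lane at tray y = -103.5 mm, at rib-top height (13 mm). Every lane has two ribs along x, 23.5 mm either side of this middle line, each 5 mm wide: under a plate there is a clear gap 42 mm wide, from z = 3 to 13 mm, entered from the front (-x). A nub on each rib's front end (x = -75 to -69 mm, top z = 19 mm) keeps the plate in
- dryer: bench dryer, fixed: base plate 140 mm (x) by 200 (y); origin at the centre of its underside, +x away from the robot. On its +y half stands the slotted rack, on its -y half a grey fan housing (130 by 100 mm, top z = 150 mm) with the timer knob on top. Tray and dryer may stand either way round, left and right of the mat
- rack (a point): middle of the dryer's rack at bench height; x into the rack, z up. Four level slots, open in front (-x): pairs of steel ledges, tops at z = 40, 70, 100, 130 mm, 3 mm thick, 21 to 32.5 mm either side of the middle (42 mm free between). Walls 65 mm apart, 156 high, x = -45 to +49, with flared lead-in cheeks out to x = -62 mm
- rack_home (a point): a point 2 mm behind rack (+x), over which the origin of a plate fully home lies, within 3 mm: between the faces of two rear posts (rack x = +45 mm, 21 to 31 mm either side of the middle), which stop the plate, and a lip 3 mm high on the front end of each ledge (rack x = -45 to -41 mm), over which it must be lifted
- timer_grip (a point): on the axis of the dryer's timer knob, at the height to grip (187 mm); the grip is a black bar 40 mm long, 14 mm wide, its top 7 mm above this point, over a round skirt whose top is 23 mm below it
- timer (a joint): timer knob's turn in rad: 0 to 0.15 = off, at 0 the bar lies along the dryer's x; grows as it is turned clockwise seen from above, up to 2.6; stays where it is left; light friction 0.03 N m
- paste_tin: bystander, to be left alone: paste tin (low round tin, 72 mm across, 32 mm high); origin at the centre of its underside
- bush: bystander, to be left alone: brass bush (short brass tube, 38 mm across, 24 mm high); origin at the centre of its underside
- jar: bystander, to be left alone: green jar (64 mm across, 85 mm high); origin at the centre of its underside
- dresser: bystander, to be left alone: dressing stick (grey stone bar 25 x 110 x 22 mm); origin at the centre of its underside
- brush: bystander, to be left alone: brush (hand brush 190 mm long, lying); origin at the centre of its underside
- rinse: bystander, to be left alone: rinse bottle (white bottle 66 mm across, 160 mm high); origin at the centre of its underside
- compound_bar: bystander, to be left alone: block of polishing compound (brown bar 120 x 40 x 35 mm); origin at the centre of its underside
- cup: bystander, to be left alone: steel cup (72 mm across, 85 mm high); origin at the centre of its underside
Things that resemble listed ones, but are neither listed nor needed, are in the scene too. Leave any red look-alike of the lifter alone.

How it is judged:
By the outcome, as a careful person would: the job done as asked, in the order asked, and still so for the second after the job is handed in, with the robot touching nothing.
Of plate_a, plate_b, plate_c, plate_d only 2 to 4 are there at a start; the rules pass over those that are not, and their reading is None.
At some moment in a run one of plate_a, plate_b, plate_c, plate_d may be knocked a few centimetres aside while the robot is not near it.
It also fails if it takes over 210 s, if anything falls off the work surface, if the arm or the gripper's body presses on something with over 40 N, if the wrist force passes 120 N, or if a joint passes its speed limit or range.

## Robot

A 6-joint arm with a two-finger parallel gripper is mounted at the origin on the work surface. World frame = base frame: x ahead of the robot, y to its left, z up, the work surface at z = 0. Lengths are in m, angles in rad, forces in N, time in s.
With the tool pointing down it reaches from about 0.275 to 0.825 m from the base axis. Payload 5.2 kg.
Tool frame: the origin (TCP) lies on the centre line of the jaws, within the pads' length; the fingertips stand 17 mm ahead of it and the grasp point (between the pads) lies 2 mm behind it; z points along the fingers, y is the line along which they close (so a half turn about z gives the same grasp; the last joint's range is limited). The gripper opens to 93 mm and grips with 3 to 60 N. Pads are 15 mm wide; open, the fingers measure 128 mm over their backs; the gripper's body (75 mm by 188 mm) begins 65 mm behind the grasp point.
Start: joints at [-1.532, 0.259, 1.535, -0, 1.348, -0.203], TCP at [0.132, -0.534, 0.236] pointing down, gripper open.
Joint ranges: [-3.14, 3.14], [-0.91, 2.08], [0.19, 2.58], [-1.22, 4.36], [0.22, 2.71], [-3.12, 3.12]. Speed limits (rad/s): [2.57, 2.57, 3.14, 3.14, 3.14, 3.14].

## Interface

Orientations are given as a unit quaternion [w, x, y, z].
In Python, from workcell import r, eyes gives the robot as it stands. The module is installed in compiled form; this text tells all that it offers.
- The arm moves only by the tool move_arm, never from a script. Its argument "series" is a list of rows, each a list of 3 entries, a list of its own where there are three numbers: the finger opening in m, from 0 to 0.093, then the shift along the tool's x, y, z in m, then the turn, a rotation vector about the tool's x, y, z in degrees. A call has 1 to 12 rows; each row is the pose to reach, as a shift and turn from the pose commanded when the call began, along the tool's axes at that moment; what a row does not reach only later rows make up. A row lasts 1/12 s, in which the tool goes at most 41.7 mm and 7.16 degrees, less where a joint would pass 70% of its speed; a pose out of reach is approached as far as the arm can. A call with a gripper value outside its range is refused whole. The fingers move at their own pace and stop on an object; "grip_force" is the grip in N (left out, the last holds). Time passes only in rows, so rows that repeat a pose let the fingers close. It gives the time, the measured TCP pose, the force, the opening and the grip force at its end, in the units of the state.
- r.get_obs(): the state, without advancing time (a new reading comes with each control period).
- eyes.grab_frame(name): name is "side" or "top"; returns a dict with "pixels" (400x640x3 uint8, blue, green, red), "range_z" (400x640 float32, m along the optical axis (not along the pixel's ray), 0 where there is no reading), "mtx" (3x3 intrinsics, pixels), "T" (4x4, takes a point from camera to world coordinates). Camera axes: x right, y up, looking along -z (the intrinsics and any distortion apply to the point x, -y, -z); pixel columns grow to the right and rows downward; lengths in m; the calibration is good to about 2 mm. A picture is of the moment at which its call begins.
- r.job_done(): hands the job in; it is judged then, once.
The state is a dict: "time_s": time; "qpos": joint angles; "dq": joint speeds; "effort": joint torques, N m; "eef_pos": TCP position; "tool_rot": TCP orientation; "contact_force": force on the tool from outside, world axes, zero at the start; "wrist_torque": the same for the moment, N m; "gripper_width": finger opening in m; "grip_force": force on a finger pad.
Only numpy, scipy, OpenCV 4.12 (cv2) and the standard library are available. Lean on these libraries where they do the work, as an engineer would, in place of code of your own. Each camera call takes 0.05 s, during which the arm holds its last target. There are 200 camera calls.

## Working session

There is one attempt and no reset: what is moved stays moved. The work goes in short steps, Python scripts to look and compute and a tool call to move; the robot and the scene stay as the last step left them, time stands still between calls to the robot, and variables do not carry over. Pictures are saved under pics/ and viewed, at most 14 in all, crops included, and the job is handed in when it is done.

Besides the shell and the picture viewer there is one more tool, called as name(argument=value, ...) on one line, values as JSON. move_arm: Moves the arm, as the interface text tells. Its arguments: {"type":"object","properties":{"series":{"type":"array"},"grip_force":{"type":"number"}},"required":["series"]}

```bash
mkdir -p pics; python3 - <<'E'
from workcell import r, eyes
import cv2,numpy as np
for n in("top","side"):
    f=eyes.grab_frame(n); cv2.imwrite(f"pics/{n}0.png",f["pixels"]); np.savez(f"{n}0.npz",**f); print(n,f["mtx"].round(1).tolist(),f["T"].round(3).tolist(),[k for k in f])
print(r.get_obs())
E
```

```text
top [[451.6, 0.0, 315.5], [0.0, 451.6, 203.9], [0.0, 0.0, 1.0]] [[0.03, 0.999, -0.04, 0.432], [-0.999, 0.031, 0.016, -0.006], [0.017, 0.04, 0.999, 1.495], [0.0, 0.0, 0.0, 1.0]] ['pixels', 'range_z', 'mtx', 'T']
side [[453.9, 0.0, 323.6], [0.0, 453.9, 198.3], [0.0, 0.0, 1.0]] [[0.973, 0.167, -0.159, 0.219], [-0.23, 0.646, -0.728, -1.239], [-0.019, 0.745, 0.667, 1.257], [0.0, 0.0, 0.0, 1.0]] ['pixels', 'range_z', 'mtx', 'T']
{'time_s': 0.1, 'qpos': array([-1.53180170e+00,  2.59256262e-01,  1.53600273e+00, -2.41029210e-05,
        1.34799331e+00, -2.02787837e-01]), 'dq': array([-2.03739215e-03, -1.42632387e-03, -4.23761165e-03, -6.91624981e-05,
       -5.70453190e-04, -1.40818565e-03]), 'effort': array([ 2.19416768e-03, -4.38208401e+01, -2.84644943e+01,  7.19660567e-02,
        3.62064689e-02, -3.93647031e-05]), 'eef_pos': array([ 0.13169053, -0.53350706,  0.2348966 ]), 'tool_rot': array([-8.28006768e-04,  9.92700886e-01,  1.20599596e-01,  5.61720764e-05]), 'contact_force': array([ 0.038722  , -0.12673059, -0.62635845]), 'wrist_torque': array([0.05253686, 0.02187083, 0.03799418]), 'grip_force': 0.0, 'gripper_width': 0.09326454977602844}
```

View pics/top0.png

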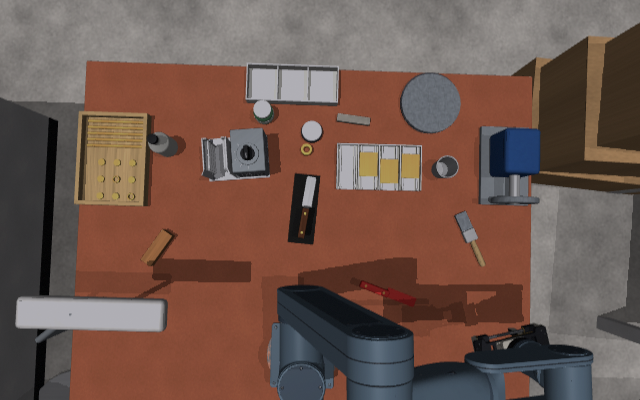

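View pics/side0.png

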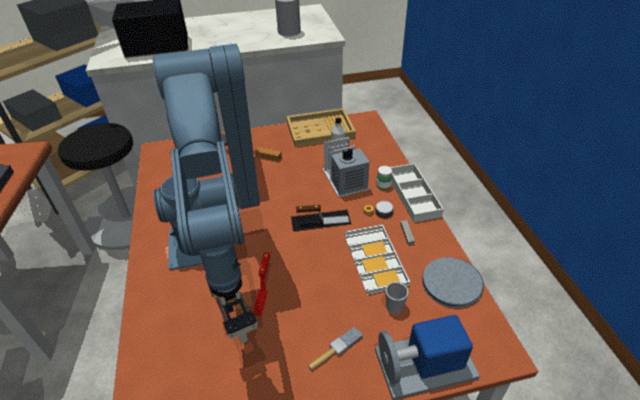

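The top view shows plates at px (369,164), (389,174) and (410,165) in the tray. The dryer is at (236,155) with its rack on the left, and the spatula is on the mat at (305,208).

```bash
cat > h.py <<'E'
import numpy as np, cv2
def ray(f,uv):
    uv=np.atleast_2d(np.asarray(uv,float)); K=f["mtx"];T=f["T"]
    d=np.c_[(uv[:,0]-K[0,2])/K[0,0],-(uv[:,1]-K[1,2])/K[1,1],-np.ones(len(uv))]
    return T[:3,3],d@T[:3,:3].T
def onplane(f,uv,z):
    o,d=ray(f,uv); return o+d*((z-o[2])/d[:,2])[:,None]
def proj(f,P):
    P=np.atleast_2d(P); T=f["T"];K=f["mtx"]; c=(P-T[:3,3])@T[:3,:3]
    return np.c_[K[0,0]*c[:,0]/-c[:,2]+K[0,2],K[1,1]*c[:,1]/c[:,2]+K[1,2]]
def cloud(f):
    v,u=np.mgrid[:400,:640]; o,d=ray(f,np.c_[u.ravel(),v.ravel()])
    return (o+d*f["range_z"].ravel()[:,None]).reshape(400,640,3)
def mm(x): return (np.asarray(x)*1000).round(1).tolist()
def box(f,m,z):
    "rect of mask outline on plane z: centre, size, angle of long side (mm,deg)"
    c=max(cv2.findContours(m.astype(np.uint8),0,1)[0],key=cv2.contourArea)[:,0]
    (x,y),(w,h),a=cv2.minAreaRect((onplane(f,c,z)[:,:2]*1000).astype(np.float32)); return round(x,1),round(y,1),round(w,1),round(h,1),round(a,1),len(c)
E
python3 - <<'E'
from h import *
for n in("top","side"):
    f=dict(np.load(n+"0.npz")); C=cloud(f); b=f["pixels"]; hsv=cv2.cvtColor(b,cv2.COLOR_BGR2HSV)
    def region(x0,x1,y0,y1): return (C[...,0]>x0)&(C[...,0]<x1)&(C[...,1]>y0)&(C[...,1]<y1)
    tr=region(.43,.68,-.42,-.04)
    yel=tr&(hsv[...,0]>14)&(hsv[...,0]<30)&(hsv[...,1]>110)&(hsv[...,2]>100)
    nl,l,s,c=cv2.connectedComponentsWithStats(yel.astype(np.uint8))
    for i in range(1,nl):
        if s[i,4]>60: print(n,"plate",mm(C[l==i].mean(0)),box(f,l==i,.017),s[i,4])
    # height stats
    wh=tr&(hsv[...,1]<60)&(hsv[...,2]>110)&(C[...,2]<.04)
    print("tray",box(f,cv2.morphologyEx((wh|yel).astype(np.uint8),3,np.ones((5,5))),.022), np.percentile(C[wh][:,2],[5,50,95]))
    mt=region(.25,.6,-.05,.15)&(hsv[...,2]<50)
    print("mat",box(f,cv2.morphologyEx(mt.astype(np.uint8),3,np.ones((3,3))),.003))
    bl=region(.3,.62,-.05,.12)&(hsv[...,1]<60)&(hsv[...,2]>120)
    print("blade",box(f,bl,.0055),mm(C[bl].mean(0)))
    dr=region(.42,.72,.08,.4)
    for lo,hi,nm in((.14,.152,"housing"),(.165,.20,"knob"),(.15,.165,"wall")):
        m=dr&(C[...,2]>lo)&(C[...,2]<hi); 
        if m.sum()>5: print(nm,m.sum(),mm(C[m].mean(0)),mm(C[m].min(0)),mm(C[m].max(0)),box(f,m,(lo+hi)/2))
    s=[(190,110,280,200),(320,130,440,205)] if n=="top" else [(300,130,390,210),(330,210,430,310)]
    ims=[cv2.resize(b[y0:y1,x0:x1],(400,int((y1-y0)*400/(x1-x0))),interpolation=2) for x0,y0,x1,y1 in s]
    hh=max(i.shape[0] for i in ims); cv2.imwrite(f"pics/{n}c.png",np.hstack([cv2.copyMakeBorder(i,0,hh-i.shape[0],0,0,0) for i in ims]))
E
```

```text
top plate [628.1, -197.1, 15.8] (627.9, -196.6, 58.4, 75.9, 88.3, 77) 405
top plate [626.4, -336.6, 15.8] (627.4, -336.3, 76.6, 59.6, 1.2, 78) 412
top plate [607.2, -266.2, 15.7] (608.6, -267.2, 76.4, 59.5, 1.4, 77) 412
tray (611.4, -232.4, 136.1, 279.5, 0.5, 248) [-0.00313063  0.00325722  0.02305627]
mat (475.4, 10.1, 84.5, 225.7, 85.8, 318)
blade (533.2, -5.1, 31.0, 98.6, 81.5, 72) [484.8, -5.3, 713.1]
housing 1048 [643.6, 189.5, 148.0] [567.7, 127.6, 140.1] [712.0, 318.2, 152.0] (642.7, 182.4, 130.5, 100.4, 6.1, 152)
knob 105 [630.0, 180.0, 184.0] [610.7, 162.8, 165.1] [648.9, 201.0, 198.5] (629.7, 181.0, 38.6, 35.6, 54.9, 67)
wall 718 [638.2, 198.2, 154.1] [563.2, 127.8, 150.0] [707.7, 319.8, 165.0] (632.8, 180.4, 101.0, 94.0, 4.8, 263)
side plate [628.5, -194.3, 16.4] (628.5, -194.5, 55.6, 79.2, 89.4, 60) 248
side plate [607.6, -264.2, 16.4] (608.0, -264.5, 78.9, 55.2, 0.8, 62) 272
side plate [626.0, -331.9, 15.8] (627.3, -334.4, 55.1, 78.7, 89.9, 64) 279
tray (609.4, -238.5, 139.2, 297.7, 0.3, 200) [-0.00106012  0.00686067  0.02420945]
mat (475.5, 8.8, 76.4, 221.3, 85.6, 185)
blade (533.5, -5.6, 32.8, 97.5, 82.3, 58) [533.6, -5.2, 5.0]
housing 433 [635.6, 198.0, 147.3] [559.9, 123.7, 140.1] [710.0, 321.1, 152.0] (639.6, 190.3, 131.9, 137.2, 4.8, 144)
knob 80 [628.7, 174.6, 181.2] [609.0, 161.0, 165.1] [650.0, 187.7, 198.2] (628.4, 170.4, 60.5, 36.1, 74.9, 38)
wall 298 [632.1, 197.3, 154.2] [559.9, 124.7, 150.0] [700.5, 320.5, 164.9] (619.8, 165.1, 97.6, 84.7, 89.2, 109)
```

View pics/topc.png

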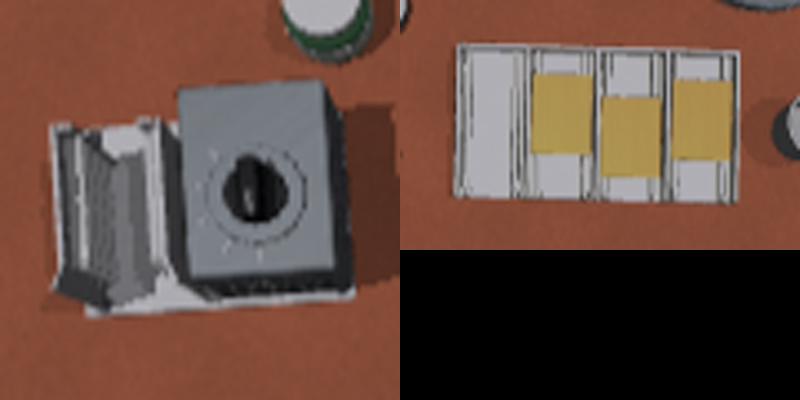

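View pics/sidec.png

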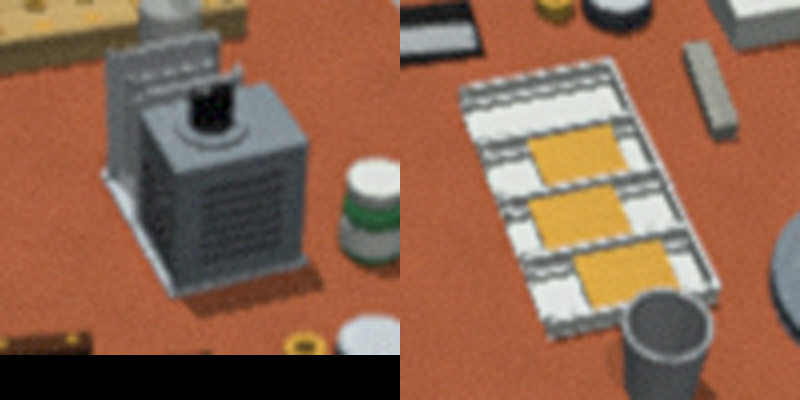

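```bash
python3 - <<'E'
from h import *
for n in("top","side"):
    f=dict(np.load(n+"0.npz")); C=cloud(f); g=cv2.cvtColor(f["pixels"],6)
    m=(C[...,2]>.142)&(C[...,2]<.151)&(C[...,0]>.55)&(C[...,0]<.72)&(C[...,1]>.1)&(C[...,1]<.245)
    m=cv2.morphologyEx(m.astype(np.uint8),2,np.ones((3,3))); print(n,"housing",box(f,m,.150))
    for psi in (4,5,6):
        R=np.array([[np.cos(np.radians(psi)),np.sin(np.radians(psi))],[-np.sin(np.radians(psi)),np.cos(np.radians(psi))]])
        m=(C[...,2]>.152)&(C[...,2]<.162)&(C[...,0]>.53)&(C[...,0]<.73)&(C[...,1]>.235)&(C[...,1]<.36)
        q=C[m][:,:2]@R.T*1000; h=np.histogram(q[:,1],np.arange(150,300,3)); print(psi,m.sum(),[(int(e),int(c)) for c,e in zip(*h) if c], np.percentile(q[:,0],[1,10,90,99]).round())
    m=(C[...,2]>.188)&(C[...,2]<.205)&(C[...,0]>.59)&(C[...,0]<.67)&(C[...,1]>.14)&(C[...,1]<.22); print("bar",m.sum(),mm(C[m].mean(0)),box(f,m,.194),mm(C[m].min(0)),mm(C[m].max(0)))
# tray line fit of wall tops in top view
    m=(C[...,2]>.019)&(C[...,2]<.03)&(C[...,0]>.5)&(C[...,0]<.72)&(C[...,1]>-.4)&(C[...,1]<-.07)
    P=C[m][:,:2]*1000
    for a in (0,.5,1,1.5):
        s,c=np.sin(np.radians(a)),np.cos(np.radians(a)); q=-s*P[:,0]+c*P[:,1]; h=np.histogram(q,np.arange(-390,-80,3)); print(a,np.percentile(q,[1,99]).round(),"".join(chr(48+min(70,k)) for k in h[0]), (h[0].astype(float)**2).sum(), np.percentile(c*P[:,0]+s*P[:,1],[1,99]).round())
E
```

```text
top housing (685.8, 209.7, 17.9, 40.9, 10.1, 42)
4 110 [(192, 1), (195, 3), (198, 23), (201, 17), (204, 3), (207, 1), (210, 1), (213, 2), (216, 1), (258, 3), (261, 2), (264, 3), (267, 28), (270, 20), (273, 2)] [585. 603. 692. 696.]
5 110 [(183, 1), (186, 20), (189, 23), (192, 3), (195, 1), (198, 1), (201, 3), (243, 1), (246, 2), (249, 2), (252, 1), (255, 22), (258, 25), (261, 4), (264, 1)] [589. 606. 696. 699.]
6 110 [(171, 1), (174, 14), (177, 30), (180, 2), (183, 2), (186, 2), (189, 1), (231, 1), (234, 2), (237, 2), (240, 1), (243, 16), (246, 30), (249, 4), (252, 2)] [594. 611. 700. 703.]
bar 62 [630.2, 180.6, 192.6] (630.5, 180.4, 36.1, 13.9, 9.2, 32) [613.2, 173.5, 188.2] [648.9, 189.5, 198.5]
0 [-372.  -93.] 00000;VE14546625342855375394;UB25524633446396134382<R<35866482444915747554=P822421110210011111221:S6000 9437.0 [549. 697.]
0.5 [-378.  -98.] 0002VN145464326528553663583WH255224544464961242833X@338574755349157457454R?224211102100111112211V<00000 10837.0 [547. 695.]
1 [-383. -103.] 00WN2452546265285532744;3UH455205644464780135653UC335774855357226666564PB124211102100111111311U=
[... 694 characters left out ...]
(249, 3)] [593. 609. 696. 700.]
bar 26 [627.5, 177.0, 192.8] (627.7, 175.0, 38.2, 18.5, 8.2, 21) [610.2, 169.1, 189.1] [647.9, 187.7, 198.2]
0 [-375.  -94.] 00015J9204344431261537366528LF421528264475422624649K<<4421264436235354433?HB51001010112010202013C@>4000 6209.0 [546. 696.]
0.5 [-381.  -99.] 002I>202543260352536457525II622526463458233622746L?<4421255435325453532:JC81001010112010201112?C=700000 6313.0 [544. 693.]
1 [-386. -104.] 1CC402533360352527448433DK;21535561568233522745GF954320745263254264419EG;10010101120102011129D>:1000000 6099.0 [541. 691.]
1.5 [-391. -109.] D712344351262346354932>O:61336562556443252564AI;74320735272345264415DH=30010101120102011126F>9300000000 5810.0 [539. 690.]
```

```bash
cat >> h.py <<'E'
from scipy.spatial.transform import Rotation as Rot
def toolR(yaw,pitch=0):  # tool x along heading yaw (deg), z down; pitch>0 raises heading
    return Rot.from_euler('z',yaw,degrees=True)*Rot.from_euler('y',-pitch,degrees=True)*Rot.from_euler('x',180,degrees=True)
def go(x,y,z,yaw,pitch=0):
    "mm, deg: prints shift (mm) and turn (deg) in tool axes from where the tool is"
    from workcell import r
    o=r.get_obs(); q=o["tool_rot"]; R=Rot.from_quat(np.r_[q[1:],q[0]])
    s=R.inv().apply(np.array([x,y,z])-o["eef_pos"]*1000); t=(R.inv()*toolR(yaw,pitch)).as_rotvec(degrees=True)
    e=R.as_matrix()[:,0]; print("at",mm(o["eef_pos"]),"yaw",round(np.degrees(np.arctan2(e[1],e[0])),2),"pitch",round(np.degrees(np.arcsin(e[2])),2),"t",round(o["time_s"],2),"F",o["contact_force"].round(1),"M",o["wrist_torque"].round(2),"w",round(o["gripper_width"]*1e3,1)); print("shift",s.round(1).tolist(),"turn",t.round(2).tolist())
def lift_at(X,Y,Z,yaw,pitch=0,gx=-50,gz=72):
    "tcp for lifter origin pose"
    p=Rot.from_euler('z',yaw,degrees=True)*Rot.from_euler('y',-pitch,degrees=True); return np.array([X,Y,Z])+p.apply([gx,0,gz-2])
E
python3 - <<'E'
from h import *
for n in("top","side"):
    f=dict(np.load(n+"0.npz")); C=cloud(f)
    m=(C[...,2]>.07)&(C[...,2]<.095)&(C[...,0]>.36)&(C[...,0]<.5)&(C[...,1]>-.03)&(C[...,1]<.05)
    P=C[m]*1000; v=cv2.fitLine(P[:,:2].astype(np.float32),2,0,.01,.01).ravel()
    print(n,"handle",m.sum(),P.mean(0).round(1),np.degrees(np.arctan(v[1]/v[0])).round(2),box(f,m,.082),P[:,2].max())
    for lo,hi in((.2,.285),(.285,.36)):
        pass
    for k,(a,b) in enumerate(((232,252),(300,330))):
        m=(C[...,2]>.150)&(C[...,2]<.164)&(C[...,0]>.585)&(C[...,0]<.70)&(C[...,1]>a/1e3)&(C[...,1]<b/1e3)
        P=C[m][:,:2].astype(np.float32)*1000; v=cv2.fitLine(P,cv2.DIST_HUBER,0,.01,.01).ravel(); print("wall",k,m.sum(),np.degrees(np.arctan(v[1]/v[0])).round(2),v[2:].round(1))
    b=cv2.inRange(f["pixels"],(0,0,0),(255,255,255)); 
    m=(C[...,2]>.138)&(C[...,2]<.153)&(C[...,0]>.56)&(C[...,0]<.72)&(C[...,1]>.1)&(C[...,1]<.236); print("housing",box(f,m,.150))
p=lift_at(484,2,3,-8.2); go(*p[:2],150,-8.2)
E
```

```text
top handle 212 [430.3  10.   83.4] -7.77 (430.2, 10.0, 21.9, 94.4, 81.8, 68) 90.34194591919143
wall 0 48 4.98 [631.7 245.3]
wall 1 58 5.26 [628.1 313.5]
housing (642.0, 181.8, 130.1, 100.1, 6.1, 147)
side handle 156 [427.7   4.4  81.1] -8.71 (428.1, 2.8, 35.8, 92.6, 82.0, 57) 90.4825364001538
wall 0 30 3.48 [632.9 243.1]
wall 1 29 6.73 [624.8 311.9]
housing (637.6, 174.8, 134.1, 123.7, 4.8, 130)
at [131.7, -533.5, 234.9] yaw 13.85 pitch 0.02 t 0.1 F [ 0.  -0.1 -0.6] M [0.05 0.02 0.04] w 93.3
shift [423.9, -454.2, 85.8] turn [-0.1, 0.0, 22.05]
```

move_arm(series=[[0.06,[0.01,-0.011,0],[0,0,0]],[0.06,[0.032,-0.034,0.005],[0,0,1]],[0.06,[0.057,-0.061,0.012],[0,0,3]],[0.06,[0.083,-0.088,0.017],[0,0,5]],[0.06,[0.108,-0.116,0.022],[0,0,8]],[0.06,[0.134,-0.143,0.027],[0,0,11]],[0.06,[0.159,-0.17,0.032],[0,0,14]],[0.06,[0.184,-0.197,0.037],[0,0,17]],[0.06,[0.21,-0.225,0.043],[0,0,19]],[0.06,[0.236,-0.252,0.048],[0,0,20]],[0.06,[0.262,-0.28,0.053],[0,0,21]],[0.06,[0.288,-0.308,0.058],[0,0,22.05]]])

```text
time_s: 1.1
eef_pos: [0.3378, -0.1642, 0.1774]
tool_rot: [-0.0, 0.997, -0.072, 0.0]
contact_force: [0.3, -0.5, 0.7]
gripper_width: 0.0601
grip_force: 0.0
```

```bash
python3 -c "
from h import *
p=lift_at(484,2,3,-8.2); go(*p[:2],150,-8.2)"
```

```text
at [337.8, -164.2, 177.4] yaw -8.28 pitch 0.0 t 1.1 F [ 0.3 -0.5  0.7] M [-0.01  0.01  0.04] w 60.1
shift [70.7, -185.4, 27.4] turn [-0.0, -0.0, -0.08]
```

move_arm(series=[[0.06,[0.011,-0.028,0.004],[0,0,0]],[0.06,[0.022,-0.058,0.008],[0,0,0]],[0.06,[0.034,-0.089,0.013],[0,0,0]],[0.06,[0.046,-0.12,0.018],[0,0,0]],[0.06,[0.056,-0.147,0.022],[0,0,0]],[0.06,[0.064,-0.168,0.025],[0,0,0]],[0.06,[0.069,-0.181,0.027],[0,0,0]],[0.06,[0.0707,-0.1854,0.0274],[0,0,0]],[0.06,[0.0707,-0.1854,0.05],[0,0,0]],[0.06,[0.0707,-0.1854,0.075],[0,0,0]],[0.06,[0.0707,-0.1854,0.096],[0,0,0]],[0.06,[0.0707,-0.1854,0.1044],[0,0,0]]])

```text
time_s: 2.1
eef_pos: [0.4319, 0.0074, 0.071]
tool_rot: [-0.0, 0.997, -0.072, -0.002]
contact_force: [-0.5, -0.1, -0.7]
gripper_width: 0.0601
grip_force: 0.0
```

```bash
python3 - <<'E'
from h import *
from workcell import eyes
p=lift_at(484,2,3,-8.2); go(*p,-8.2)
a=eyes.grab_frame("top")["pixels"][165:255,260:360]; b=eyes.grab_frame("side")["pixels"][165:255,260:360]
cv2.imwrite("pics/g.png",cv2.resize(np.hstack([a,b]),None,fx=4,fy=4,interpolation=2))
E
```

```text
at [431.9, 7.4, 71.0] yaw -8.21 pitch -0.25 t 2.1 F [-0.5 -0.1 -0.7] M [0.03 0.01 0.05] w 60.1
shift [2.3, -2.1, -2.0] turn [-0.01, 0.25, -0.01]
```

View pics/g.png

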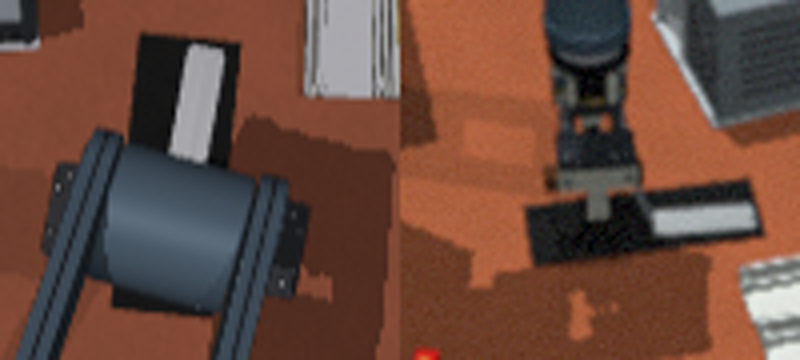

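move_arm(series=[[0.06,[0,0,0],[0,0,0]],[0.04,[0,0,0],[0,0,0]],[0.03,[0,0,0],[0,0,0]],[0.01,[0,0,0],[0,0,0]],[0.01,[0,0,0],[0,0,0]],[0.01,[0,0,0],[0,0,0]],[0.01,[0,0,0],[0,0,0]],[0.01,[0,0,0],[0,0,0]]], grip_force=60)

```text
time_s: 2.87
eef_pos: [0.434, 0.0074, 0.0734]
tool_rot: [0.0, 0.997, -0.071, 0.0]
contact_force: [-1.5, -0.7, 1.5]
gripper_width: 0.0215
grip_force: 59.9
```

```bash
python3 - <<'E'
from h import *
from workcell import eyes
p=lift_at(484,2,3,-8.2); go(*p,-8.2)
for n in("top","side"):
    f=eyes.grab_frame(n); C=cloud(f); hsv=cv2.cvtColor(f["pixels"],40)
    m=(C[...,0]>.46)&(C[...,0]<.62)&(abs(C[...,1])<.05)&(C[...,2]<.03)&(hsv[...,1]<60)&(hsv[...,2]>120); print(box(f,m,.0055))
E
```

```text
at [434.0, 7.4, 73.4] yaw -8.19 pitch 0.01 t 2.87 F [-1.5 -0.7  1.5] M [-0.06  0.05 -0.02] w 21.5
shift [0.2, -1.8, 0.4] turn [0.0, -0.01, 0.01]
(536.8, -6.4, 30.4, 91.4, 82.3, 69)
(533.5, -6.3, 34.3, 97.2, 83.7, 57)
```

```bash
python3 -c "
from h import *
go(385,-197,150,1)"
```

```text
at [434.0, 7.4, 73.4] yaw -8.19 pitch 0.01 t 2.97 F [-1.2  0.2  2. ] M [-0.02  0.05 -0.02] w 21.4
shift [-19.4, 209.3, -76.6] turn [0.0, -0.01, -9.19]
```

move_arm(series=[[0.01,[0,0,-0.006],[0,0,0]],[0.01,[0,0,-0.02],[0,0,0]],[0.01,[0,0.004,-0.038],[0,0,0]],[0.01,[-0.001,0.015,-0.055],[0,0,-1]],[0.01,[-0.003,0.035,-0.068],[0,0,-2]],[0.01,[-0.006,0.06,-0.075],[0,0,-3.5]],[0.01,[-0.008,0.088,-0.0766],[0,0,-5]],[0.01,[-0.011,0.118,-0.0766],[0,0,-6.5]],[0.01,[-0.014,0.148,-0.0766],[0,0,-8]],[0.01,[-0.017,0.178,-0.0766],[0,0,-9]],[0.01,[-0.019,0.2,-0.0766],[0,0,-9.19]],[0.01,[-0.0194,0.2093,-0.0766],[0,0,-9.19]]])

```text
time_s: 3.97
eef_pos: [0.3843, -0.1996, 0.1501]
tool_rot: [0.001, 1.0, 0.008, -0.0]
contact_force: [0.2, 0.4, -1.5]
gripper_width: 0.0215
grip_force: 59.9
```

```bash
cat >> h.py <<'E'
def plates(f,lo=.008,hi=.03,z=.017,x0=.43,x1=.72,y0=-.43,y1=-.04):
    C=cloud(f); hsv=cv2.cvtColor(f["pixels"],40)
    m=(hsv[...,0]>14)&(hsv[...,0]<30)&(hsv[...,1]>110)&(hsv[...,2]>90)&(C[...,0]>x0)&(C[...,0]<x1)&(C[...,1]>y0)&(C[...,1]<y1)&(C[...,2]>lo)&(C[...,2]<hi)
    n,l,s,c=cv2.connectedComponentsWithStats(m.astype(np.uint8))
    for i in range(1,n):
        if s[i,4]>40: print(" plate z",mm(C[l==i][:,2].mean()),box(f,l==i,z),s[i,4])
def blade(f,z,x0,x1,y0,y1,d=.015):
    C=cloud(f); hsv=cv2.cvtColor(f["pixels"],40)
    m=(C[...,0]>x0)&(C[...,0]<x1)&(C[...,1]>y0)&(C[...,1]<y1)&(abs(C[...,2]-z)<d)&(hsv[...,1]<90)
    m=cv2.morphologyEx(m.astype(np.uint8),2,np.ones((3,3)))
    if m.sum()<20: print("no blade",m.sum()); return
    P=C[m>0]; A=np.c_[P[:,0]-P[:,0].mean(),np.ones(len(P))]; k=np.linalg.lstsq(A,P[:,2],rcond=None)[0]
    print(" blade",box(f,m,z),"z",mm(k[1]),"slope deg",np.degrees(k[0]).round(2),int(m.sum()))
E
python3 - <<'E'
from h import *
from workcell import eyes
go(385,-197,77,1)
for n in("top","side"):
    f=eyes.grab_frame(n); plates(f); blade(f,.082,.44,.56,-.23,-.16)
    b=f["pixels"]; o=b[130:270,320:470] if n=="top" else b[200:340,300:450]
    cv2.imwrite(f"pics/a_{n}.png",cv2.resize(o,None,fx=3,fy=3,interpolation=2))
a=np.hstack([cv2.imread("pics/a_top.png"),cv2.imread("pics/a_side.png")])[:, :]; cv2.imwrite("pics/a.png",cv2.resize(a,(800,int(a.shape[0]*800/a.shape[1]))))
E
```

```text
at [384.3, -199.6, 150.1] yaw 0.87 pitch -0.01 t 3.97 F [ 0.2  0.4 -1.5] M [-0.01  0.1   0.03] w 21.5
shift [0.8, -2.6, 73.1] turn [0.06, 0.01, -0.13]
 plate z 15.7 (627.9, -196.6, 58.4, 75.9, 88.3, 77) 402
 plate z 15.5 (627.4, -336.3, 76.6, 59.6, 1.2, 78) 409
 plate z 15.7 (608.6, -267.2, 76.4, 59.5, 1.4, 77) 410
 blade (487.1, -197.0, 94.2, 28.3, 1.5, 75) z 81.0 slope deg -0.06 296
 plate z 16.6 (628.8, -194.9, 79.6, 55.3, 0.6, 60) 247
 plate z 16.2 (607.9, -264.9, 78.9, 55.6, 0.2, 61) 273
 plate z 16.3 (627.3, -334.5, 55.2, 78.7, 89.8, 64) 279
 blade (487.3, -199.1, 91.5, 33.6, 0.9, 58) z 80.9 slope deg -0.45 186
```

View pics/a.png

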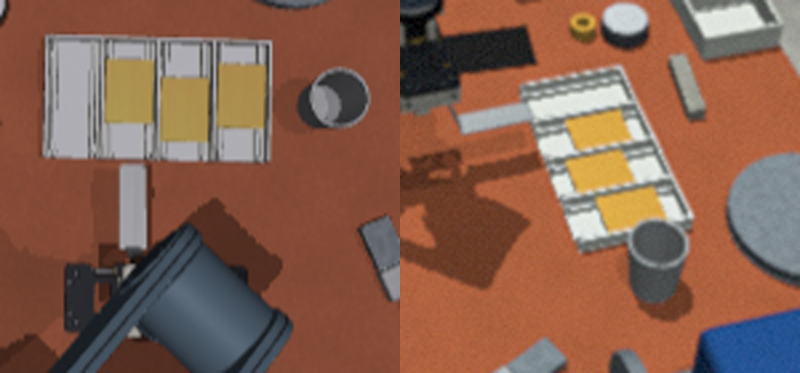

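move_arm(series=[[0.01,[0,0.002,0.005],[0,0,0]],[0.01,[0,0.002,0.018],[0,0,0]],[0.01,[0,0.002,0.035],[0,0,0]],[0.01,[0,0.002,0.053],[0,0,0]],[0.01,[0,0.002,0.067],[0,0,0]],[0.01,[0,0.002,0.073],[0,0,0]],[0.01,[0,0.002,0.073],[0,0,0]],[0.01,[0,0.002,0.073],[0,0,0]]])

```text
time_s: 4.73
eef_pos: [0.3852, -0.1981, 0.0769]
tool_rot: [-0.0, 1.0, 0.009, -0.0]
contact_force: [0.1, -0.0, -1.2]
gripper_width: 0.0215
grip_force: 59.9
```

```bash
python3 - <<'E'
from h import *
from workcell import eyes
go(525,-197,77,1)
for n in("top","side"):
    f=eyes.grab_frame(n); plates(f); blade(f,.009,.44,.537,-.23,-.16,.006)
E
```

```text
at [385.2, -198.1, 76.9] yaw 1.06 pitch -0.03 t 4.73 F [ 0.1 -0.  -1.2] M [0.03 0.12 0.03] w 21.5
shift [139.8, 1.5, -0.2] turn [-0.04, 0.03, 0.06]
 plate z 15.9 (628.0, -196.6, 58.5, 76.0, 88.5, 78) 402
 plate z 15.8 (627.4, -336.3, 76.6, 59.6, 1.2, 78) 410
 plate z 15.6 (608.6, -267.2, 76.4, 59.5, 1.4, 77) 407
 blade (487.9, -193.8, 89.2, 29.8, 1.5, 90) z 7.9 slope deg -0.02 205
 plate z 16.2 (628.7, -194.5, 79.5, 54.7, 0.3, 60) 243
 plate z 16.4 (607.7, -264.8, 78.5, 55.3, 0.2, 63) 269
 plate z 16.3 (626.8, -334.5, 55.2, 77.5, 89.9, 63) 275
 blade (487.5, -196.5, 92.9, 34.1, 1.9, 63) z 8.4 slope deg -0.39 178
```

move_arm(series=[[0.01,[0,0.002,0],[0,0,0.26]],[0.01,[0.004,0.002,0],[0,0,0.26]],[0.01,[0.014,0.002,0],[0,0,0.26]],[0.01,[0.027,0.002,0],[0,0,0.26]],[0.01,[0.04,0.002,0],[0,0,0.26]],[0.01,[0.053,0.0021,0],[0,0,0.26]],[0.01,[0.066,0.0021,0],[0,0,0.26]],[0.01,[0.079,0.0022,0],[0,0,0.26]],[0.01,[0.088,0.0022,0],[0,0,0.26]],[0.01,[0.09,0.0022,0],[0,0,0.26]],[0.01,[0.09,0.0022,0],[0,0,0.26]]])

```text
time_s: 5.75
eef_pos: [0.4757, -0.1995, 0.0768]
tool_rot: [0.0, 1.0, 0.007, 0.0]
contact_force: [-0.5, 0.1, -1.2]
gripper_width: 0.0213
grip_force: 59.9
```

```bash
python3 - <<'E'
from h import *
from workcell import eyes
go(523,-197,77,.8)
for n in("top","side"):
    f=eyes.grab_frame(n); plates(f,y0=-.23)
    b=f["pixels"]; o=b[130:210,330:430] if n=="top" else b[220:300,335:435]
    cv2.imwrite(f"pics/b_{n}.png",cv2.resize(o,None,fx=4,fy=4,interpolation=2))
cv2.imwrite("pics/b.png",np.hstack([cv2.imread("pics/b_top.png"),cv2.imread("pics/b_side.png")]))
E
```

```text
at [475.7, -199.5, 76.8] yaw 0.78 pitch 0.01 t 5.75 F [-0.5  0.1 -1.2] M [-0.01  0.1   0.03] w 21.3
shift [47.3, -1.9, -0.2] turn [0.0, -0.01, -0.02]
 plate z 15.7 (627.9, -196.6, 58.4, 75.9, 88.3, 77) 399
 plate z 16.0 (628.7, -194.5, 79.5, 54.7, 0.3, 60) 243
```

View pics/b.png

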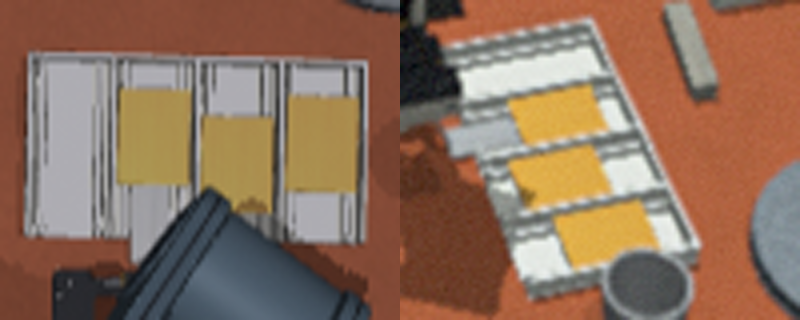

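```bash
python3 - <<'E'
from h import *
from workcell import eyes
f=eyes.grab_frame("top"); g=cv2.cvtColor(f["pixels"],6)
for r in (180,182,184,187,190): print(r,g[r,355:385].tolist())
h=cv2.cvtColor(f["pixels"],40)[...,1]; print(h[165,355:385].tolist())
print(mm(onplane(f,[[359.5,165],[378.5,165]],.017)),mm(onplane(f,[[363,182],[373,182]],.0095)))
E
```

```text
180 [76, 141, 109, 159, 172, 149, 161, 129, 159, 158, 159, 159, 157, 153, 155, 157, 156, 133, 170, 129, 173, 170, 105, 43, 45, 46, 66, 63, 60, 33]
182 [92, 141, 112, 158, 172, 150, 161, 165, 159, 158, 160, 159, 157, 153, 156, 158, 157, 156, 171, 123, 134, 66, 43, 45, 65, 75, 71, 64, 40, 59]
184 [149, 142, 115, 146, 172, 150, 161, 165, 159, 159, 159, 160, 158, 154, 157, 158, 156, 170, 159, 47, 25, 49, 51, 69, 74, 74, 61, 45, 69, 71]
187 [130, 142, 144, 138, 172, 149, 168, 146, 160, 159, 160, 161, 157, 153, 158, 158, 111, 41, 24, 58, 52, 69, 75, 74, 61, 46, 69, 73, 74, 59]
190 [89, 79, 78, 78, 80, 84, 71, 118, 159, 159, 160, 161, 158, 135, 84, 22, 32, 81, 44, 68, 75, 74, 61, 39, 69, 74, 75, 54, 48, 74]
[2, 4, 6, 9, 114, 134, 134, 134, 134, 136, 134, 136, 134, 137, 137, 136, 136, 136, 139, 137, 137, 139, 99, 8, 9, 105, 136, 138, 140, 138]
[[623.6, -169.4, 17.0], [625.6, -232.1, 17.0]] [[568.6, -183.3, 9.5], [569.6, -216.4, 9.5]]
```

move_arm(series=[[0.01,[0.003,0.0005,0],[0,0,0]],[0.01,[0.011,0.001,0],[0,0,0]],[0.01,[0.022,0.001,0],[0,0,0]],[0.01,[0.033,0.001,0],[0,0,0]],[0.01,[0.042,0.001,0],[0,0,0]],[0.01,[0.047,0.001,0],[0,0,0]],[0.01,[0.047,0.001,-0.001],[0,0,0]],[0.01,[0.047,0.001,-0.004],[0,0,0]],[0.01,[0.047,0.001,-0.009],[0,0,0]],[0.01,[0.047,0.001,-0.015],[0,0,0]],[0.01,[0.047,0.001,-0.02],[0,0,0]],[0.01,[0.047,0.001,-0.022],[0,0,0]]])

```text
time_s: 6.9
eef_pos: [0.5222, -0.2003, 0.1001]
tool_rot: [0.0, 1.0, 0.006, 0.001]
contact_force: [0.7, 0.6, -2.8]
gripper_width: 0.0215
grip_force: 59.9
```

```bash
python3 - <<'E'
from h import *
from workcell import eyes
go(523,-198,200,.8)
for n in("top","side"):
    f=eyes.grab_frame(n); plates(f,y0=-.23,hi=.05,z=.033)
E
```

```text
at [522.2, -200.3, 100.1] yaw 0.72 pitch 0.07 t 6.9 F [ 0.7  0.6 -2.8] M [0.01 0.23 0.  ] w 21.5
shift [0.9, -2.2, -99.9] turn [0.05, -0.07, -0.08]
 plate z 34.3 (629.2, -198.1, 58.1, 75.3, 88.3, 67) 322
 plate z 35.2 (630.7, -199.2, 78.4, 58.8, 0.7, 60) 264
```

move_arm(series=[[0.01,[0,0,-0.006],[0,0,0]],[0.01,[-0.003,0,-0.016],[0,0,0]],[0.01,[-0.01,0,-0.026],[0,0,0]],[0.01,[-0.021,0,-0.035],[0,0,0]],[0.01,[-0.035,0,-0.042],[0,0,0]],[0.01,[-0.05,0,-0.046],[0,0,0]],[0.01,[-0.066,0,-0.046],[0,0,0]],[0.01,[-0.082,0,-0.046],[0,0,0]],[0.01,[-0.098,0,-0.046],[0,0,0]],[0.01,[-0.112,0,-0.046],[0,0,0]],[0.01,[-0.122,0,-0.046],[0,0,0]],[0.01,[-0.127,0,-0.046],[0,0,0]]])

```text
time_s: 8.0
eef_pos: [0.3937, -0.2015, 0.1456]
tool_rot: [0.0, 1.0, 0.006, 0.0]
contact_force: [-0.1, -0.2, -3.0]
gripper_width: 0.0213
grip_force: 59.9
```

```bash
python3 - <<'E'
from h import *
go(400,257.5,146,5.15)
E
```

```text
at [393.7, -201.5, 145.6] yaw 0.7 pitch 0.01 t 8.0 F [-0.1 -0.2 -3. ] M [ 0.01  0.26 -0.  ] w 21.3
shift [11.9, -458.9, -0.6] turn [0.03, -0.01, -4.45]
```

move_arm(series=[[0.01,[0,-0.004,0],[0,0,0]],[0.01,[0,-0.013,0],[0,0,0]],[0.01,[0,-0.027,0],[0,0,-0.2]],[0.01,[0,-0.045,0],[0,0,-0.4]],[0.01,[0,-0.067,0],[0,0,-0.7]],[0.01,[0,-0.091,0],[0,0,-1.0]],[0.01,[0.001,-0.116,0],[0,0,-1.3]],[0.01,[0.002,-0.141,0],[0,0,-1.6]],[0.01,[0.003,-0.166,0],[0,0,-1.9]],[0.01,[0.004,-0.191,0],[0,0,-2.2]],[0.01,[0.005,-0.216,0],[0,0,-2.5]],[0.01,[0.006,-0.241,0],[0,0,-2.8]]])

```text
time_s: 9.0
eef_pos: [0.3981, 0.0416, 0.145]
tool_rot: [-0.0, 1.0, 0.031, 0.0]
contact_force: [0.2, 0.3, -2.6]
gripper_width: 0.0213
grip_force: 59.9
```

```bash
python3 - <<'E'
from h import *
go(400,257.5,146,5.15)
E
```

```text
at [398.1, 41.6, 145.0] yaw 3.58 pitch 0.03 t 9.0 F [ 0.2  0.3 -2.6] M [-0.07  0.24 -0.03] w 21.3
shift [15.4, -215.3, -0.9] turn [-0.03, -0.03, -1.57]
```

move_arm(series=[[0.01,[0.002,-0.025,0],[0,0,-0.3]],[0.01,[0.004,-0.05,0],[0,0,-0.6]],[0.01,[0.005,-0.075,0],[0,0,-0.9]],[0.01,[0.007,-0.1,0],[0,0,-1.2]],[0.01,[0.009,-0.124,0],[0,0,-1.4]],[0.01,[0.0105,-0.146,0],[0,0,-1.57]],[0.01,[0.012,-0.165,0],[0,0,-1.57]],[0.01,[0.013,-0.182,0],[0,0,-1.57]],[0.01,[0.014,-0.196,0],[0,0,-1.57]],[0.01,[0.015,-0.206,0],[0,0,-1.57]],[0.01,[0.0154,-0.213,-0.0005],[0,0,-1.57]],[0.01,[0.0154,-0.2153,-0.0009],[0,0,-1.57]]])

```text
time_s: 10.0
eef_pos: [0.3998, 0.2566, 0.1457]
tool_rot: [-0.0, 0.999, 0.045, -0.0]
contact_force: [-0.1, 0.1, -2.7]
gripper_width: 0.0213
grip_force: 59.9
```

```bash
python3 - <<'E'
from h import *
from workcell import eyes
go(523,269,146,5.15)
for n in("top","side"):
    f=eyes.grab_frame(n); plates(f,lo=.06,hi=.11,z=.082,x0=.4,x1=.65,y0=.2,y1=.35)
    C=cloud(f)
    b=f["pixels"]; o=b[110:230,180:300] if n=="top" else b[110:230,270:390]
    cv2.imwrite(f"pics/c_{n}.png",cv2.resize(o,(400,400),interpolation=2))
cv2.imwrite("pics/c.png",np.hstack([cv2.imread("pics/c_top.png"),cv2.imread("pics/c_side.png")]))
E
```

```text
at [399.8, 256.6, 145.7] yaw 5.18 pitch -0.01 t 10.0 F [-0.1  0.1 -2.7] M [0.03 0.36 0.02] w 21.3
shift [123.8, -1.2, -0.3] turn [-0.02, 0.01, 0.03]
 plate z 80.4 (507.5, 266.2, 79.1, 59.9, 5.3, 84) 464
 plate z 80.7 (505.4, 261.3, 80.6, 62.7, 3.8, 49) 172
```

View pics/c.png

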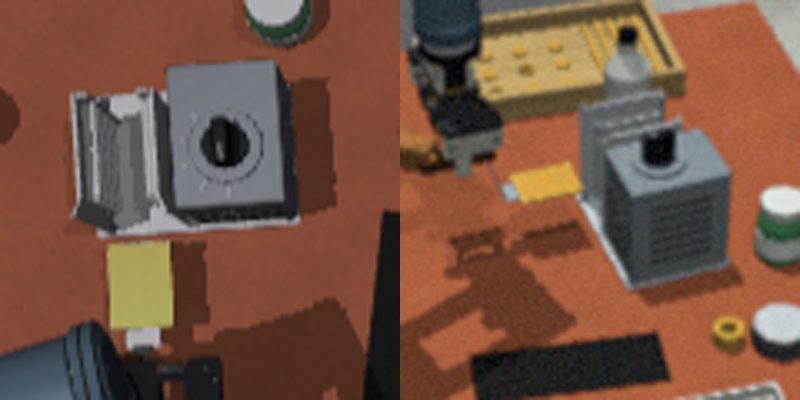

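move_arm(series=[[0.01,[0.002,-0.001,0],[0,0,0]],[0.01,[0.007,-0.002,0],[0,0,0]],[0.01,[0.014,-0.002,0],[0,0,0]],[0.01,[0.022,-0.002,0],[0,0,0]],[0.01,[0.03,-0.002,0],[0,0,0]],[0.01,[0.038,-0.002,0],[0,0,0]],[0.01,[0.046,-0.002,0],[0,0,0]],[0.01,[0.053,-0.002,0],[0,0,0]],[0.01,[0.058,-0.002,0],[0,0,0]],[0.01,[0.06,-0.002,0],[0,0,0]]])

```text
time_s: 10.93
eef_pos: [0.4607, 0.2626, 0.1456]
tool_rot: [-0.0, 0.999, 0.044, 0.0]
contact_force: [-0.4, -0.9, -3.0]
gripper_width: 0.0215
grip_force: 59.9
```

```bash
python3 - <<'E'
from h import *
from workcell import eyes
go(523,270,146,5.15)
for n in("top","side"):
    f=eyes.grab_frame(n); plates(f,lo=.06,hi=.11,z=.082,x0=.4,x1=.68,y0=.2,y1=.35)
    C=cloud(f)
    b=f["pixels"]; o=b[120:200,190:270] if n=="top" else b[130:210,300:380]
    cv2.imwrite(f"pics/d_{n}.png",cv2.resize(o,(400,400),interpolation=2))
cv2.imwrite("pics/d.png",np.hstack([cv2.imread("pics/d_top.png"),cv2.imread("pics/d_side.png")]))
E
```

```text
at [460.7, 262.6, 145.6] yaw 5.08 pitch 0.02 t 10.93 F [-0.4 -0.9 -3. ] M [-0.01  0.27  0.04] w 21.5
shift [62.7, -1.9, -0.3] turn [0.0, -0.02, -0.07]
 plate z 80.4 (566.7, 272.2, 75.4, 59.2, 2.2, 74) 400
 plate z 81.0 (555.7, 268.5, 57.2, 60.4, 3.8, 36) 103
```

View pics/d.png

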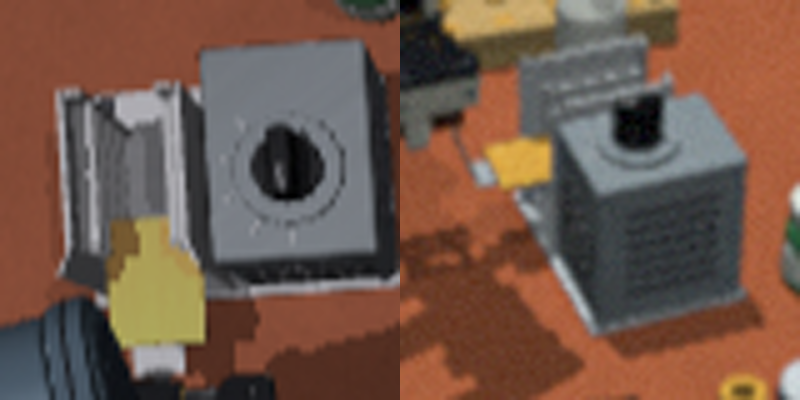

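move_arm(series=[[0.01,[0.003,-0.0005,0],[0,0,0]],[0.01,[0.009,-0.001,0],[0,0,0]],[0.01,[0.017,-0.001,0],[0,0,0]],[0.01,[0.025,-0.001,0],[0,0,0]],[0.01,[0.033,-0.001,0],[0,0,0]],[0.01,[0.041,-0.001,0],[0,0,0]],[0.01,[0.047,-0.001,0],[0,0,0]],[0.01,[0.05,-0.001,0],[0,0,0]],[0.01,[0.05,-0.001,0],[0,0,0]]])

```text
time_s: 11.78
eef_pos: [0.5102, 0.268, 0.1456]
tool_rot: [0.0, 0.999, 0.044, 0.0]
contact_force: [-0.2, 0.1, -4.0]
gripper_width: 0.0214
grip_force: 59.9
```

```bash
python3 - <<'E'
from h import *
from workcell import eyes
go(523,269.7,146,5.15)
f=eyes.grab_frame("top"); plates(f,lo=.06,hi=.11,z=.082,x0=.4,x1=.7,y0=.2,y1=.35)
E
```

```text
at [510.2, 268.0, 145.6] yaw 5.08 pitch 0.0 t 11.78 F [-0.2  0.1 -4. ] M [-0.05  0.29  0.03] w 21.4
shift [12.9, -0.6, -0.4] turn [0.0, -0.0, -0.07]
 plate z 80.1 (615.3, 282.6, 84.2, 41.4, 14.9, 71) 279
```

move_arm(series=[[0.01,[0.003,-0.0005,0],[0,0,0]],[0.01,[0.007,-0.0005,0],[0,0,0]],[0.01,[0.011,-0.0005,0],[0,0,0]],[0.01,[0.014,-0.0005,0],[0,0,0]],[0.01,[0.0155,-0.0005,0],[0,0,0]],[0.01,[0.0145,-0.0005,0],[0,0,0]],[0.01,[0.013,-0.0005,0],[0,0,0]],[0.01,[0.013,-0.0005,0.003],[0,0,0]],[0.01,[0.013,-0.0005,0.006],[0,0,0]],[0.01,[0.013,-0.0005,0.009],[0,0,0]],[0.01,[0.013,-0.0005,0.012],[0,0,0]],[0.01,[0.013,-0.0005,0.013],[0,0,0]]])

```text
time_s: 12.83
eef_pos: [0.5222, 0.2696, 0.1323]
tool_rot: [0.0, 0.999, 0.045, -0.0]
contact_force: [-1.0, -0.9, -2.2]
gripper_width: 0.0215
grip_force: 59.9
```

```bash
python3 - <<'E'
from h import *
from workcell import eyes
go(400,258.4,146,5.15)
f=eyes.grab_frame("top"); plates(f,lo=.05,hi=.09,z=.074,x0=.4,x1=.7,y0=.2,y1=.35)
f=eyes.grab_frame("side"); plates(f,lo=.05,hi=.09,z=.074,x0=.4,x1=.7,y0=.2,y1=.35)
E
```

```text
at [522.2, 269.6, 132.3] yaw 5.1 pitch -0.01 t 12.83 F [-1.  -0.9 -2.2] M [-0.01  0.08 -0.02] w 21.5
shift [-122.7, 0.3, -13.7] turn [0.0, 0.01, -0.05]
 plate z 73.2 (627.0, 287.3, 78.0, 35.1, 5.7, 64) 256
```

move_arm(series=[[0.01,[-0.003,0,0],[0,0,0]],[0.01,[-0.01,0,0],[0,0,0]],[0.01,[-0.021,0,0],[0,0,0]],[0.01,[-0.034,0,0],[0,0,0]],[0.01,[-0.048,0,0],[0,0,0]],[0.01,[-0.062,0,0],[0,0,0]],[0.01,[-0.077,0,0],[0,0,0]],[0.01,[-0.092,0,0],[0,0,0]],[0.01,[-0.107,0,0],[0,0,0]],[0.01,[-0.12,0,0],[0,0,0]],[0.01,[-0.13,0,0],[0,0,0]],[0.01,[-0.134,0,0],[0,0,0]]])

```text
time_s: 13.93
eef_pos: [0.3869, 0.2576, 0.1329]
tool_rot: [0.0, 0.999, 0.045, -0.0]
contact_force: [-0.6, 0.7, -1.6]
gripper_width: 0.0217
grip_force: 59.9
```

```bash
cat > look.py <<'E'
from h import *
from workcell import eyes
for n in("top","side"):
    f=eyes.grab_frame(n); print(n,"tray"); plates(f,lo=-.01,hi=.06); print(n,"rack"); C=cloud(f); hsv=cv2.cvtColor(f["pixels"],40)
    for zz in (.044,.074,.104,.134): plates(f,lo=zz-.012,hi=zz+.012,z=zz,x0=.4,x1=.7,y0=.2,y1=.35)
E
python3 - <<'E'
from h import *
go(385,-268,120,.8)
import look
E
```

```text
at [386.9, 257.6, 132.9] yaw 5.14 pitch -0.04 t 13.93 F [-0.6  0.7 -1.6] M [ 0.01  0.15 -0.03] w 21.7
shift [-48.9, 523.3, 13.0] turn [0.0, 0.04, 4.34]
top tray
 plate z 15.5 (627.4, -336.3, 76.6, 59.6, 1.2, 78) 409
 plate z 15.6 (608.6, -267.2, 76.4, 59.5, 1.4, 77) 411
top rack
 plate z 73.0 (627.4, 287.4, 77.1, 35.1, 5.7, 66) 273
side tray
 plate z 16.5 (607.9, -264.8, 78.9, 55.4, 0.2, 62) 274
 plate z 16.2 (627.3, -334.5, 55.2, 78.7, 89.8, 64) 281
side rack
```

move_arm(series=[[0.01,[0,0.008,0],[0,0,0]],[0.01,[-0.001,0.022,0],[0,0,0.2]],[0.01,[-0.003,0.042,0],[0,0,0.4]],[0.01,[-0.005,0.066,0],[0,0,0.6]],[0.01,[-0.008,0.092,0],[0,0,0.8]],[0.01,[-0.01,0.12,0],[0,0,1.0]],[0.01,[-0.013,0.148,0],[0,0,1.2]],[0.01,[-0.016,0.176,0],[0,0,1.5]],[0.01,[-0.018,0.204,0],[0,0,1.8]],[0.01,[-0.021,0.232,0],[0,0,2.1]],[0.01,[-0.024,0.26,0],[0,0,2.4]],[0.01,[-0.027,0.288,0],[0,0,2.7]]])

```text
time_s: 15.03
eef_pos: [0.3879, -0.0339, 0.133]
tool_rot: [0.0, 1.0, 0.021, 0.0]
contact_force: [0.5, 0.1, -1.8]
gripper_width: 0.0212
grip_force: 59.9
```

```bash
python3 -c "
from h import *
go(385,-271.6,110,.8)"
```

```text
at [387.9, -33.9, 133.0] yaw 2.36 pitch 0.05 t 15.03 F [ 0.5  0.1 -1.8] M [ 0.    0.06 -0.05] w 21.2
shift [-12.7, 237.4, 23.2] turn [0.04, -0.05, 1.56]
```

move_arm(series=[[0.01,[-0.001,0.028,0],[0,0,0.2]],[0.01,[-0.003,0.056,0],[0,0,0.4]],[0.01,[-0.004,0.083,0],[0,0,0.6]],[0.01,[-0.006,0.11,0.001],[0,0,0.8]],[0.01,[-0.007,0.136,0.003],[0,0,1.0]],[0.01,[-0.008,0.16,0.006],[0,0,1.2]],[0.01,[-0.009,0.182,0.01],[0,0,1.4]],[0.01,[-0.01,0.201,0.014],[0,0,1.5]],[0.01,[-0.011,0.217,0.018],[0,0,1.56]],[0.01,[-0.012,0.229,0.021],[0,0,1.56]],[0.01,[-0.0125,0.236,0.023],[0,0,1.56]],[0.01,[-0.0127,0.2374,0.0232],[0,0,1.56]]])

```text
time_s: 16.03
eef_pos: [0.3846, -0.2707, 0.1092]
tool_rot: [0.0, 1.0, 0.007, -0.0]
contact_force: [0.7, 0.5, -2.2]
gripper_width: 0.0213
grip_force: 59.9
```

move_arm(series=[[0.01,[0,0,0.004],[0,0,0]],[0.01,[0,0,0.013],[0,0,0]],[0.01,[0,0,0.024],[0,0,0]],[0.01,[0,0,0.031],[0,0,0]],[0.01,[0,0,0.033],[0,0,0]],[0.01,[0,0,0.033],[0,0,0]],[0.01,[0,0,0.033],[0,0,0]]])

```text
time_s: 16.62
eef_pos: [0.3849, -0.2689, 0.0766]
tool_rot: [-0.0, 1.0, 0.008, -0.0]
contact_force: [-0.1, -1.1, -1.6]
gripper_width: 0.0213
grip_force: 59.9
```

```bash
python3 - <<'E'
from h import *
go(501.6,-269.9,76.9,.8)
import look
blade(look.f,.009,.44,.537,-.3,-.23,.006)
E
```

```text
at [384.9, -268.9, 76.6] yaw 0.88 pitch -0.01 t 16.62 F [-0.1 -1.1 -1.6] M [0.01 0.1  0.03] w 21.3
shift [116.7, 2.8, -0.4] turn [-0.01, 0.01, 0.08]
top tray
 plate z 15.8 (627.4, -336.3, 76.6, 59.6, 1.2, 78) 412
 plate z 15.3 (608.6, -267.2, 76.4, 59.5, 1.4, 77) 414
top rack
 plate z 73.1 (627.4, 287.4, 77.1, 35.1, 5.7, 66) 275
side tray
 plate z 16.3 (607.7, -264.9, 78.5, 55.5, 0.2, 62) 273
 plate z 16.3 (627.3, -333.7, 78.9, 54.9, 1.1, 63) 277
side rack
 blade (461.9, -269.6, 35.1, 38.3, 76.2, 33) z 8.5 slope deg -0.42 159
```

move_arm(series=[[0.01,[0,0.0028,0],[0,0,0.08]],[0.01,[0.003,0.0028,0],[0,0,0.08]],[0.01,[0.011,0.0028,0],[0,0,0.08]],[0.01,[0.023,0.0028,0],[0,0,0.08]],[0.01,[0.037,0.0028,0],[0,0,0.08]],[0.01,[0.052,0.0028,0],[0,0,0.08]],[0.01,[0.067,0.0028,0],[0,0,0.08]],[0.01,[0.082,0.0028,0],[0,0,0.08]],[0.01,[0.096,0.0028,0],[0,0,0.08]],[0.01,[0.107,0.0028,0],[0,0,0.08]],[0.01,[0.114,0.0028,0],[0,0,0.08]],[0.01,[0.1167,0.0028,0],[0,0,0.08]]])

```text
time_s: 17.72
eef_pos: [0.5029, -0.2701, 0.0764]
tool_rot: [0.0, 1.0, 0.007, 0.0]
contact_force: [0.1, -0.7, -0.7]
gripper_width: 0.0215
grip_force: 59.9
```

```bash
python3 - <<'E'
from h import *
go(501.6,-269.9,76.9,.8)
import look
E
```

```text
at [502.9, -270.1, 76.4] yaw 0.82 pitch 0.02 t 17.72 F [ 0.1 -0.7 -0.7] M [0.01 0.07 0.  ] w 21.5
shift [-1.3, -0.2, -0.5] turn [0.01, -0.02, 0.02]
top tray
 plate z 15.3 (630.6, -336.2, 70.0, 59.6, 1.3, 67) 259
 plate z 15.5 (608.6, -267.2, 76.4, 59.5, 1.4, 75) 407
top rack
 plate z 72.9 (627.5, 287.4, 76.9, 35.1, 5.7, 66) 274
side tray
 plate z 16.2 (607.9, -264.8, 78.8, 55.4, 0.2, 59) 262
 plate z 16.5 (626.8, -334.5, 55.2, 77.5, 89.9, 63) 276
side rack
```

move_arm(series=[[0.01,[0,0,-0.001],[0,0,0]],[0.01,[0,0,-0.004],[0,0,0]],[0.01,[0,0,-0.009],[0,0,0]],[0.01,[0,0,-0.016],[0,0,0]],[0.01,[0,0,-0.025],[0,0,0]],[0.01,[0,0,-0.036],[0,0,0]],[0.01,[0,0,-0.049],[0,0,0]],[0.01,[0,0,-0.063],[0,0,0]],[0.01,[0,0,-0.077],[0,0,0]],[0.01,[0,0,-0.089],[0,0,0]],[0.01,[0,0,-0.097],[0,0,0]],[0.01,[0,0,-0.1],[0,0,0]]])

```text
time_s: 18.82
eef_pos: [0.5022, -0.2709, 0.1789]
tool_rot: [0.001, 1.0, 0.007, 0.001]
contact_force: [-0.6, 0.7, -2.4]
gripper_width: 0.0214
grip_force: 59.9
```

```bash
python3 - <<'E'
from h import *
from workcell import eyes
go(395,-268,176,.8)
for n in("top","side"): plates(eyes.grab_frame(n),lo=.09,hi=.13,z=.112)
E
```

```text
at [502.2, -270.9, 178.9] yaw 0.76 pitch 0.15 t 18.82 F [-0.6  0.7 -2.4] M [ 0.01  0.26 -0.01] w 21.4
shift [-107.1, -4.3, 2.6] turn [0.13, -0.15, -0.04]
 plate z 113.2 (610.2, -268.7, 77.8, 55.7, 1.4, 84) 469
 plate z 113.4 (610.0, -268.1, 78.6, 56.9, 0.7, 65) 295
```

move_arm(series=[[0.01,[-0.003,0,0],[0,0,0]],[0.01,[-0.01,-0.002,0.001],[0,0,0]],[0.01,[-0.02,-0.006,0.002],[0,0,0]],[0.01,[-0.032,-0.012,0.0025],[0,0,0]],[0.01,[-0.045,-0.02,0.0025],[0,0,0]],[0.01,[-0.058,-0.03,0.0025],[0,0,0]],[0.01,[-0.071,-0.042,0.0025],[0,0,0]],[0.01,[-0.082,-0.056,0.0025],[0,0,0]],[0.01,[-0.092,-0.072,0.0025],[0,0,0]],[0.01,[-0.1,-0.09,0.0025],[0,0,0]],[0.01,[-0.105,-0.111,0.0025],[0,0,0]],[0.01,[-0.107,-0.134,0.0025],[0,0,0]]])

```text
time_s: 19.92
eef_pos: [0.3908, -0.1367, 0.1732]
tool_rot: [-0.0, 1.0, 0.006, -0.001]
contact_force: [-0.6, -0.4, -4.2]
gripper_width: 0.0213
grip_force: 59.9
```

```bash
python3 -c "
from h import *
go(400,258,175.7,5.15)"
```

```text
at [390.8, -136.7, 173.2] yaw 0.69 pitch -0.11 t 19.92 F [-0.6 -0.4 -4.2] M [-0.03  0.29  0.07] w 21.3
shift [13.9, -394.6, -2.1] turn [-0.06, 0.1, -4.46]
```

move_arm(series=[[0.01,[0,-0.024,0],[0,0,-0.2]],[0.01,[0.001,-0.049,0],[0,0,-0.5]],[0.01,[0.002,-0.074,0],[0,0,-0.8]],[0.01,[0.003,-0.099,0],[0,0,-1.2]],[0.01,[0.004,-0.124,0],[0,0,-1.6]],[0.01,[0.005,-0.149,-0.001],[0,0,-2.0]],[0.01,[0.006,-0.174,-0.002],[0,0,-2.4]],[0.01,[0.007,-0.199,-0.002],[0,0,-2.8]],[0.01,[0.008,-0.223,-0.002],[0,0,-3.2]],[0.01,[0.009,-0.246,-0.002],[0,0,-3.6]],[0.01,[0.01,-0.268,-0.002],[0,0,-3.9]],[0.01,[0.011,-0.288,-0.002],[0,0,-4.2]]])

```text
time_s: 20.92
eef_pos: [0.3985, 0.1515, 0.1753]
tool_rot: [-0.0, 0.999, 0.044, -0.001]
contact_force: [0.0, 0.1, -3.5]
gripper_width: 0.0217
grip_force: 59.9
```

```bash
python3 -c "
from h import *
go(400,258,175.7,5.15)"
```

```text
at [398.5, 151.5, 175.3] yaw 5.0 pitch -0.11 t 20.92 F [ 0.   0.1 -3.5] M [0.02 0.23 0.05] w 21.7
shift [10.8, -105.9, -0.4] turn [-0.02, 0.11, -0.15]
```

move_arm(series=[[0.01,[0.002,-0.019,0],[0,0,0]],[0.01,[0.004,-0.036,0],[0,0,0]],[0.01,[0.006,-0.052,0],[0,0,0]],[0.01,[0.007,-0.066,0],[0,0,-0.1]],[0.01,[0.008,-0.079,0],[0,0,-0.15]],[0.01,[0.009,-0.09,0],[0,0,-0.15]],[0.01,[0.01,-0.099,0],[0,0,-0.15]],[0.01,[0.0105,-0.104,0],[0,0,-0.15]],[0.01,[0.0108,-0.106,0],[0,0,-0.15]],[0.01,[0.0108,-0.106,0],[0,0,-0.15]]])

```text
time_s: 21.75
eef_pos: [0.4014, 0.257, 0.1759]
tool_rot: [0.0, 0.999, 0.045, -0.0]
contact_force: [-0.2, -0.6, -3.0]
gripper_width: 0.0218
grip_force: 59.9
```

```bash
python3 - <<'E'
from h import *
from workcell import eyes
go(521.7,269.6,175.7,5.15)
for n in("top","side"): plates(eyes.grab_frame(n),lo=.09,hi=.13,z=.112,x0=.4,x1=.65,y0=.2,y1=.35)
E
```

```text
at [401.4, 257.0, 175.9] yaw 5.14 pitch -0.02 t 21.75 F [-0.2 -0.6 -3. ] M [ 0.02  0.31 -0.02] w 21.8
shift [121.0, -1.8, 0.1] turn [0.01, 0.02, -0.01]
 plate z 110.2 (508.5, 267.2, 79.3, 57.9, 2.3, 86) 492
 plate z 110.5 (507.1, 263.2, 80.0, 63.0, 4.0, 50) 175
```

move_arm(series=[[0.01,[0.003,-0.001,0],[0,0,0]],[0.01,[0.01,-0.0013,0],[0,0,0]],[0.01,[0.019,-0.0013,0],[0,0,0]],[0.01,[0.029,-0.0013,0],[0,0,0]],[0.01,[0.039,-0.0013,0],[0,0,0]],[0.01,[0.049,-0.0013,0],[0,0,0]],[0.01,[0.059,-0.0013,0],[0,0,0]],[0.01,[0.069,-0.0013,0],[0,0,0]],[0.01,[0.079,-0.0013,0],[0,0,0]],[0.01,[0.088,-0.0013,0],[0,0,0]],[0.01,[0.094,-0.0013,0],[0,0,0]],[0.01,[0.096,-0.0013,0],[0,0,0]]])

```text
time_s: 22.85
eef_pos: [0.4982, 0.2668, 0.1759]
tool_rot: [-0.0, 0.999, 0.044, 0.0]
contact_force: [-0.2, -0.8, -3.3]
gripper_width: 0.0218
grip_force: 59.9
```

```bash
python3 - <<'E'
from h import *
from workcell import eyes
go(521.7,269.2,175.7,5.15)
f=eyes.grab_frame("top"); plates(f,lo=.09,hi=.13,z=.112,x0=.4,x1=.7,y0=.2,y1=.35)
cv2.imwrite("pics/e.png",cv2.resize(f["pixels"][120:190,195:265],(490,490),interpolation=2))
E
```

```text
at [498.2, 266.8, 175.9] yaw 5.09 pitch 0.02 t 22.85 F [-0.2 -0.8 -3.3] M [0.01 0.31 0.01] w 21.8
shift [23.6, -0.3, 0.2] turn [-0.0, -0.02, -0.06]
 plate z 110.1 (605.1, 279.1, 82.2, 50.9, 13.2, 78) 365
```

View pics/e.png

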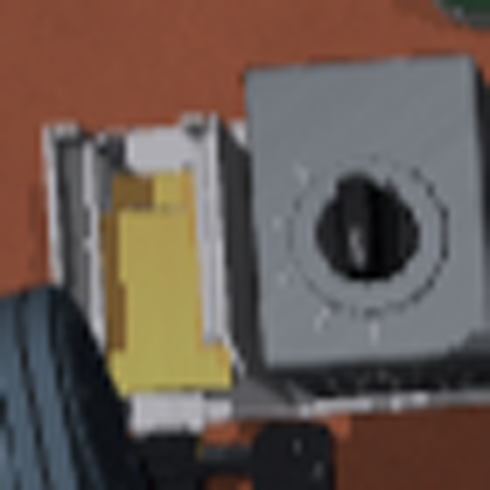

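move_arm(series=[[0.01,[0.005,-0.0003,0],[0,0,0]],[0.01,[0.012,-0.0003,0],[0,0,0]],[0.01,[0.019,-0.0003,0],[0,0,0]],[0.01,[0.024,-0.0003,0],[0,0,0]],[0.01,[0.026,-0.0003,0],[0,0,0]],[0.01,[0.0255,-0.0003,0],[0,0,0]],[0.01,[0.0235,-0.0003,0.001],[0,0,0]],[0.01,[0.0235,-0.0003,0.004],[0,0,0]],[0.01,[0.0235,-0.0003,0.007],[0,0,0]],[0.01,[0.0235,-0.0003,0.01],[0,0,0]],[0.01,[0.0235,-0.0003,0.0125],[0,0,0]],[0.01,[0.0235,-0.0003,0.0135],[0,0,0]]])

```text
time_s: 23.9
eef_pos: [0.5203, 0.2692, 0.1623]
tool_rot: [0.0, 0.999, 0.045, 0.0]
contact_force: [0.0, 0.5, -1.6]
gripper_width: 0.0216
grip_force: 59.9
```

```bash
python3 - <<'E'
from h import *
go(400,258.4,176,5.15)
import look
E
```

```text
at [520.3, 269.2, 162.3] yaw 5.12 pitch 0.0 t 23.9 F [ 0.   0.5 -1.6] M [-0.03  0.08  0.04] w 21.6
shift [-120.8, 0.0, -13.7] turn [0.0, -0.0, -0.03]
top tray
 plate z 15.5 (627.4, -336.3, 76.6, 59.6, 1.2, 78) 411
top rack
 plate z 103.3 (626.0, 284.5, 76.9, 40.4, 5.7, 69) 314
side tray
 plate z 16.1 (627.3, -334.4, 55.1, 78.7, 89.9, 64) 279
side rack
```

move_arm(series=[[0.01,[-0.003,0,0],[0,0,0]],[0.01,[-0.01,0,0],[0,0,0]],[0.01,[-0.021,0,0],[0,0,0]],[0.01,[-0.034,0,0],[0,0,0]],[0.01,[-0.048,0,0],[0,0,0]],[0.01,[-0.062,0,0],[0,0,0]],[0.01,[-0.077,0,0],[0,0,0]],[0.01,[-0.092,0,0],[0,0,0]],[0.01,[-0.107,0,0],[0,0,0]],[0.01,[-0.12,0,0],[0,0,0]],[0.01,[-0.13,0,0],[0,0,0]],[0.01,[-0.134,0,0],[0,0,0]]])

```text
time_s: 25.0
eef_pos: [0.3851, 0.2571, 0.1627]
tool_rot: [-0.0, 0.999, 0.045, -0.0]
contact_force: [-0.3, -0.4, -0.8]
gripper_width: 0.0214
grip_force: 59.9
```

move_arm(series=[[0.01,[0,0.008,0],[0,0,0]],[0.01,[-0.001,0.022,0],[0,0,0.2]],[0.01,[-0.003,0.042,0],[0,0,0.4]],[0.01,[-0.005,0.066,0.002],[0,0,0.6]],[0.01,[-0.008,0.092,0.004],[0,0,0.8]],[0.01,[-0.01,0.12,0.008],[0,0,1.0]],[0.01,[-0.013,0.149,0.012],[0,0,1.2]],[0.01,[-0.016,0.179,0.016],[0,0,1.5]],[0.01,[-0.018,0.209,0.02],[0,0,1.8]],[0.01,[-0.021,0.239,0.024],[0,0,2.1]],[0.01,[-0.024,0.269,0.028],[0,0,2.4]],[0.01,[-0.027,0.299,0.032],[0,0,2.7]]])

```text
time_s: 26.0
eef_pos: [0.387, -0.0454, 0.1307]
tool_rot: [0.0, 1.0, 0.021, 0.001]
contact_force: [1.0, -1.3, -1.5]
gripper_width: 0.0216
grip_force: 59.9
```

```bash
python3 -c "
from h import *
go(382,-340.4,110,.8)"
```

```text
at [387.0, -45.4, 130.7] yaw 2.38 pitch 0.07 t 26.0 F [ 1.  -1.3 -1.5] M [ 0.01  0.07 -0.03] w 21.6
shift [-17.3, 294.5, 21.0] turn [0.05, -0.07, 1.58]
```

move_arm(series=[[0.01,[-0.002,0.03,0.002],[0,0,0.2]],[0.01,[-0.004,0.06,0.004],[0,0,0.4]],[0.01,[-0.006,0.09,0.006],[0,0,0.6]],[0.01,[-0.008,0.119,0.008],[0,0,0.8]],[0.01,[-0.009,0.147,0.01],[0,0,1.0]],[0.01,[-0.011,0.173,0.012],[0,0,1.2]],[0.01,[-0.012,0.198,0.014],[0,0,1.4]],[0.01,[-0.014,0.222,0.016],[0,0,1.5]],[0.01,[-0.015,0.244,0.018],[0,0,1.58]],[0.01,[-0.016,0.264,0.019],[0,0,1.58]],[0.01,[-0.017,0.281,0.02],[0,0,1.58]],[0.01,[-0.0173,0.291,0.021],[0,0,1.58]]])

```text
time_s: 27.0
eef_pos: [0.3815, -0.3375, 0.1096]
tool_rot: [0.001, 1.0, 0.007, 0.0]
contact_force: [0.6, 0.2, -1.0]
gripper_width: 0.0219
grip_force: 59.9
```

move_arm(series=[[0.01,[0,0.005,0.004],[0,0,0]],[0.01,[0,0.006,0.013],[0,0,0]],[0.01,[0,0.006,0.024],[0,0,0]],[0.01,[0,0.006,0.031],[0,0,0]],[0.01,[0,0.006,0.033],[0,0,0]],[0.01,[0,0.006,0.033],[0,0,0]],[0.01,[0,0.006,0.033],[0,0,0]]])

```text
time_s: 27.58
eef_pos: [0.3819, -0.3399, 0.0766]
tool_rot: [-0.0, 1.0, 0.008, -0.0]
contact_force: [0.8, 0.3, -0.7]
gripper_width: 0.0214
grip_force: 59.9
```

```bash
python3 - <<'E'
from h import *
go(520.4,-338.5,76.8,.8)
import look
E
```

```text
at [381.9, -339.9, 76.6] yaw 0.88 pitch -0.01 t 27.58 F [ 0.8  0.3 -0.7] M [ 0.    0.11 -0.03] w 21.4
shift [138.5, 0.7, -0.3] turn [-0.02, 0.01, 0.08]
top tray
 plate z 15.5 (627.4, -336.3, 76.6, 59.6, 1.2, 78) 413
top rack
 plate z 103.0 (625.9, 284.5, 77.2, 40.4, 5.7, 73) 332
side tray
 plate z 15.9 (627.3, -334.5, 55.2, 78.7, 89.8, 63) 279
side rack
```

move_arm(series=[[0.01,[0.005,0.0007,0],[0,0,0.08]],[0.01,[0.014,0.0007,0],[0,0,0.08]],[0.01,[0.027,0.0007,0],[0,0,0.08]],[0.01,[0.042,0.0007,0],[0,0,0.08]],[0.01,[0.057,0.0007,0],[0,0,0.08]],[0.01,[0.072,0.0007,0],[0,0,0.08]],[0.01,[0.087,0.0007,0],[0,0,0.08]],[0.01,[0.102,0.0007,0],[0,0,0.08]],[0.01,[0.116,0.0007,0],[0,0,0.08]],[0.01,[0.128,0.0007,0],[0,0,0.08]],[0.01,[0.136,0.0007,0],[0,0,0.08]],[0.01,[0.1385,0.0007,0],[0,0,0.08]]])

```text
time_s: 28.68
eef_pos: [0.5223, -0.3388, 0.0765]
tool_rot: [0.0, 1.0, 0.007, 0.0]
contact_force: [0.6, -0.5, -2.3]
gripper_width: 0.0215
grip_force: 59.9
```

```bash
python3 - <<'E'
from h import *
go(520.4,-338.5,76.8,.8)
import look
E
```

```text
at [522.3, -338.8, 76.5] yaw 0.83 pitch 0.06 t 28.68 F [ 0.6 -0.5 -2.3] M [-0.01  0.08 -0.01] w 21.5
shift [-1.9, -0.4, -0.3] turn [0.02, -0.06, 0.03]
top tray
 plate z 15.6 (627.4, -336.3, 76.6, 59.6, 1.2, 78) 416
top rack
 plate z 103.2 (625.9, 284.5, 77.2, 40.4, 5.7, 73) 331
side tray
 plate z 16.1 (627.4, -333.3, 79.7, 53.8, 2.7, 61) 260
side rack
```

move_arm(series=[[0.01,[0,0,-0.001],[0,0,0]],[0.01,[0,0,-0.004],[0,0,0]],[0.01,[0,0,-0.01],[0,0,0]],[0.01,[0,0,-0.019],[0,0,0]],[0.01,[0,0,-0.031],[0,0,0]],[0.01,[0,0,-0.046],[0,0,0]],[0.01,[0,0,-0.063],[0,0,0]],[0.01,[0,0,-0.081],[0,0,0]],[0.01,[0,0,-0.099],[0,0,0]],[0.01,[0,0,-0.115],[0,0,0]],[0.01,[0,0,-0.125],[0,0,0]],[0.01,[0,0,-0.129],[0,0,0]]])

```text
time_s: 29.78
eef_pos: [0.5208, -0.3399, 0.2086]
tool_rot: [0.002, 1.0, 0.007, 0.002]
contact_force: [0.2, -0.4, -2.8]
gripper_width: 0.0218
grip_force: 59.9
```

```bash
python3 - <<'E'
from h import *
from workcell import eyes
go(395,-268,206,.8)
for n in("top","side"): plates(eyes.grab_frame(n),lo=.12,hi=.16,z=.142)
E
```

```text
at [520.8, -339.9, 208.6] yaw 0.75 pitch 0.18 t 29.78 F [ 0.2 -0.4 -2.8] M [-0.02  0.28  0.03] w 21.8
shift [-124.9, -73.5, 2.0] turn [0.18, -0.18, -0.05]
 plate z 143.0 (630.0, -339.7, 76.5, 57.7, 1.2, 87) 497
 plate z 143.1 (629.5, -338.5, 60.4, 78.3, 89.9, 68) 334
```

move_arm(series=[[0.01,[-0.003,-0.001,0],[0,0,0]],[0.01,[-0.01,-0.005,0.001],[0,0,0]],[0.01,[-0.02,-0.011,0.002],[0,0,0]],[0.01,[-0.032,-0.019,0.002],[0,0,0]],[0.01,[-0.046,-0.029,0.002],[0,0,0]],[0.01,[-0.06,-0.041,0.002],[0,0,0]],[0.01,[-0.074,-0.056,0.002],[0,0,0]],[0.01,[-0.088,-0.073,0.002],[0,0,0]],[0.01,[-0.1,-0.093,0.002],[0,0,0]],[0.01,[-0.11,-0.115,0.002],[0,0,0]],[0.01,[-0.118,-0.139,0.002],[0,0,0]],[0.01,[-0.124,-0.164,0.002],[0,0,0]]])

```text
time_s: 30.88
eef_pos: [0.392, -0.1752, 0.2024]
tool_rot: [-0.001, 1.0, 0.006, -0.001]
contact_force: [0.8, -0.6, -2.8]
gripper_width: 0.021
grip_force: 59.9
```

move_arm(series=[[0.01,[-0.002,-0.025,0],[0,0,0]],[0.01,[-0.003,-0.05,0],[0,0,-0.2]],[0.01,[-0.003,-0.075,0],[0,0,-0.5]],[0.01,[-0.003,-0.1,0],[0,0,-0.8]],[0.01,[-0.002,-0.125,0],[0,0,-1.1]],[0.01,[-0.002,-0.15,0],[0,0,-1.4]],[0.01,[-0.002,-0.175,0],[0,0,-1.8]],[0.01,[-0.001,-0.2,0],[0,0,-2.2]],[0.01,[-0.001,-0.225,0],[0,0,-2.6]],[0.01,[0,-0.25,0],[0,0,-3.0]],[0.01,[0,-0.275,0],[0,0,-3.4]],[0.01,[0,-0.3,0],[0,0,-3.8]]])

```text
time_s: 31.88
eef_pos: [0.3884, 0.1243, 0.2026]
tool_rot: [-0.0, 0.999, 0.04, -0.001]
contact_force: [-0.2, 1.0, -3.5]
gripper_width: 0.0217
grip_force: 59.9
```

```bash
python3 -c "
from h import *
go(400,258,205.8,5.15)"
```

```text
at [388.4, 124.3, 202.6] yaw 4.57 pitch -0.12 t 31.88 F [-0.2  1.  -3.5] M [ 0.01  0.2  -0.01] w 21.7
shift [22.2, -132.3, -3.2] turn [-0.01, 0.12, -0.58]
```

move_arm(series=[[0.01,[0.002,-0.021,-0.001],[0,0,0]],[0.01,[0.006,-0.04,-0.002],[0,0,0]],[0.01,[0.01,-0.058,-0.003],[0,0,-0.2]],[0.01,[0.014,-0.074,-0.003],[0,0,-0.4]],[0.01,[0.017,-0.089,-0.003],[0,0,-0.58]],[0.01,[0.019,-0.102,-0.003],[0,0,-0.58]],[0.01,[0.021,-0.114,-0.003],[0,0,-0.58]],[0.01,[0.022,-0.123,-0.003],[0,0,-0.58]],[0.01,[0.022,-0.129,-0.003],[0,0,-0.58]],[0.01,[0.022,-0.1323,-0.003],[0,0,-0.58]],[0.01,[0.022,-0.1323,-0.003],[0,0,-0.58]]])

```text
time_s: 32.8
eef_pos: [0.401, 0.257, 0.2062]
tool_rot: [0.0, 0.999, 0.045, -0.0]
contact_force: [-0.1, -0.1, -2.7]
gripper_width: 0.0214
grip_force: 59.9
```

```bash
python3 - <<'E'
from h import *
from workcell import eyes
go(520.3,269.3,205.7,5.15)
for n in("top","side"): plates(eyes.grab_frame(n),lo=.12,hi=.16,z=.142,x0=.4,x1=.65,y0=.2,y1=.35)
E
```

```text
at [401.0, 257.0, 206.2] yaw 5.16 pitch -0.05 t 32.8 F [-0.1 -0.1 -2.7] M [0.07 0.27 0.01] w 21.4
shift [119.9, -1.6, 0.4] turn [0.01, 0.05, 0.01]
 plate z 140.6 (508.2, 265.8, 75.4, 59.6, 2.3, 87) 509
 plate z 141.3 (508.3, 263.0, 78.9, 63.1, 3.9, 49) 167
```

move_arm(series=[[0.01,[0.003,-0.001,0],[0,0,0]],[0.01,[0.01,-0.0022,0],[0,0,0]],[0.01,[0.019,-0.0022,0],[0,0,0]],[0.01,[0.029,-0.0022,0],[0,0,0]],[0.01,[0.039,-0.0022,0],[0,0,0]],[0.01,[0.049,-0.0022,0],[0,0,0]],[0.01,[0.059,-0.0022,0],[0,0,0]],[0.01,[0.069,-0.0022,0],[0,0,0]],[0.01,[0.079,-0.0022,0],[0,0,0]],[0.01,[0.088,-0.0022,0],[0,0,0]],[0.01,[0.094,-0.0022,0],[0,0,0]],[0.01,[0.096,-0.0022,0],[0,0,0]]])

```text
time_s: 33.9
eef_pos: [0.4981, 0.2676, 0.2064]
tool_rot: [0.0, 0.999, 0.045, 0.0]
contact_force: [0.3, 0.4, -2.6]
gripper_width: 0.0215
grip_force: 59.9
```

```bash
python3 - <<'E'
from h import *
from workcell import eyes
go(520.5,269.8,205.7,5.15)
f=eyes.grab_frame("top"); plates(f,lo=.12,hi=.16,z=.142,x0=.4,x1=.7,y0=.2,y1=.35)
E
```

```text
at [498.1, 267.6, 206.4] yaw 5.11 pitch 0.01 t 33.9 F [ 0.3  0.4 -2.6] M [0.   0.32 0.03] w 21.5
shift [22.5, -0.2, 0.7] turn [0.0, -0.01, -0.04]
 plate z 140.7 (607.0, 277.1, 81.2, 56.8, 2.3, 83) 498
```

move_arm(series=[[0.01,[0.005,-0.0003,0],[0,0,0]],[0.01,[0.012,-0.0003,0],[0,0,0]],[0.01,[0.019,-0.0003,0],[0,0,0]],[0.01,[0.023,-0.0003,0],[0,0,0]],[0.01,[0.025,-0.0003,0],[0,0,0]],[0.01,[0.0245,-0.0003,0],[0,0,0]],[0.01,[0.0225,-0.0003,0.001],[0,0,0]],[0.01,[0.0225,-0.0003,0.004],[0,0,0]],[0.01,[0.0225,-0.0003,0.007],[0,0,0]],[0.01,[0.0225,-0.0003,0.01],[0,0,0]],[0.01,[0.0225,-0.0003,0.0125],[0,0,0]],[0.01,[0.0225,-0.0003,0.0138],[0,0,0]]])

```text
time_s: 34.95
eef_pos: [0.5193, 0.2699, 0.1924]
tool_rot: [0.0, 0.999, 0.045, -0.0]
contact_force: [-0.3, 0.1, -2.4]
gripper_width: 0.0217
grip_force: 59.9
```

```bash
python3 - <<'E'
from h import *
go(400,258.4,206,5.15)
import look
f=eyes=None
f=look.eyes.grab_frame("top")
cv2.imwrite("pics/f.png",cv2.resize(f["pixels"][120:190,195:265],(490,490),interpolation=2))
E
```

```text
at [519.3, 269.9, 192.4] yaw 5.14 pitch -0.0 t 34.95 F [-0.3  0.1 -2.4] M [0.02 0.21 0.  ] w 21.7
shift [-119.8, 0.8, -13.6] turn [0.0, 0.0, -0.01]
top tray
top rack
 plate z 134.5 (626.2, 279.5, 76.1, 57.1, 2.3, 80) 467
side tray
side rack
 plate z 135.2 (624.7, 296.5, 79.1, 37.1, 6.0, 40) 89
```

View pics/f.png

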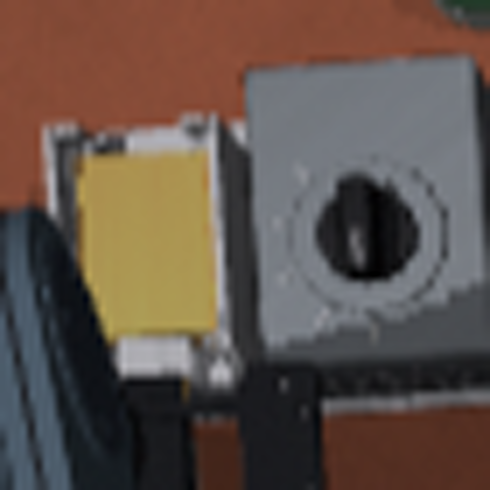

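```bash
cat > slope.py <<'E'
from h import *
from workcell import eyes
def slope(lo=.115,hi=.15):
    Ps=[]
    for i in range(4):
        f=eyes.grab_frame("top"); C=cloud(f); h=cv2.cvtColor(f["pixels"],40)
        m=(h[...,0]>14)&(h[...,0]<34)&(h[...,1]>100)&(C[...,0]>.5)&(C[...,0]<.7)&(C[...,1]>.2)&(C[...,1]<.35)&(C[...,2]>lo)&(C[...,2]<hi)
        Ps.append(C[cv2.erode(m.astype(np.uint8),np.ones((3,3)))>0])
    P=np.vstack(Ps)*1000; A=np.c_[P[:,:2]-[627,279],np.ones(len(P))]; k=np.linalg.lstsq(A,P[:,2],rcond=None)[0]; s=(P[:,2]-A@k).std()
    print("slopes deg",np.degrees(k[:2]).round(2),"z0",k[2].round(2),"sd",s.round(2),len(P)); print("box",box(f,m,.134))
E
python3 -c "
from slope import *
slope(); go(400,258.4,206,5.15)"
```

```text
slopes deg [-2.12 -0.54] z0 134.4 sd 2.87 1510
box (626.3, 279.5, 76.2, 57.1, 2.3, 82)
at [519.5, 270.0, 193.0] yaw 5.13 pitch 0.03 t 35.3 F [-0.1 -0.7 -2. ] M [-0.04  0.18 -0.04] w 21.5
shift [-120.0, 0.8, -13.1] turn [-0.01, -0.03, -0.02]
```

move_arm(series=[[0.01,[0,0,-0.003],[0,0,0]],[0.01,[0,0,-0.006],[0,0,0]],[0.01,[0,0,-0.009],[0,0,0]],[0.01,[0,0,-0.012],[0,0,0]],[0.01,[0,0,-0.0135],[0,0,0]],[0.01,[0.001,0,-0.0135],[0,0,0]],[0.01,[0.003,0,-0.0135],[0,0,0]],[0.01,[0.005,0,-0.0135],[0,0,0]],[0.01,[0.007,0,-0.0135],[0,0,0]],[0.01,[0.009,0,-0.0135],[0,0,0]],[0.01,[0.009,0,-0.0135],[0,0,0]]])

```text
time_s: 36.22
eef_pos: [0.5286, 0.2707, 0.206]
tool_rot: [0.0, 0.999, 0.045, -0.0]
contact_force: [-0.1, -0.2, -3.8]
gripper_width: 0.0211
grip_force: 59.9
```

```bash
python3 -c "
from slope import *
slope(.125,.16); go(522,269.8,206,5.15)"
```

```text
slopes deg [-0.42 -0.34] z0 140.57 sd 2.84 1542
box (632.7, 281.3, 78.6, 58.6, 5.5, 84)
at [528.3, 270.7, 206.2] yaw 5.13 pitch -0.0 t 36.42 F [-0.7  0.3 -2.4] M [0.03 0.24 0.  ] w 21.5
shift [-6.4, 0.4, 0.2] turn [-0.0, 0.0, -0.02]
```

move_arm(series=[[0.01,[-0.001,0,0],[0,0,0]],[0.01,[-0.002,0,0],[0,0,0]],[0.01,[-0.0025,0,0.001],[0,0,0]],[0.01,[-0.0025,0,0.004],[0,0,0]],[0.01,[-0.0025,0,0.007],[0,0,0]],[0.01,[-0.0025,0,0.01],[0,0,0]],[0.01,[-0.0025,0,0.013],[0,0,0]],[0.01,[-0.0025,0,0.0138],[0,0,0]],[0.01,[-0.0025,0,0.0138],[0,0,0]]])

```text
time_s: 37.17
eef_pos: [0.5258, 0.2705, 0.1922]
tool_rot: [0.0, 0.999, 0.045, -0.0]
contact_force: [0.2, -0.8, -1.7]
gripper_width: 0.0217
grip_force: 59.9
```

```bash
python3 -c "
from slope import *
slope(); go(522,269.8,193,5.15)"
```

```text
slopes deg [-0.14 -0.4 ] z0 133.2 sd 2.77 1444
box (629.2, 279.6, 76.2, 57.1, 2.3, 81)
at [526.0, 270.5, 192.7] yaw 5.13 pitch 0.03 t 37.37 F [ 0.4 -0.3 -1.2] M [-0.03  0.08 -0.01] w 21.6
shift [-4.1, 0.4, -0.3] turn [-0.01, -0.03, -0.02]
```

move_arm(series=[[0.01,[-0.003,0,0],[0,0,0]],[0.01,[-0.01,0,0],[0,0,0]],[0.01,[-0.021,0,0],[0,0,0]],[0.01,[-0.034,0,0],[0,0,0]],[0.01,[-0.048,0,0],[0,0,0]],[0.01,[-0.062,0,0],[0,0,0]],[0.01,[-0.077,0,0],[0,0,0]],[0.01,[-0.092,0,0],[0,0,0]],[0.01,[-0.107,0,0],[0,0,0]],[0.01,[-0.121,0,0],[0,0,0]],[0.01,[-0.131,0,0],[0,0,0]],[0.01,[-0.136,0,0],[0,0,0]]])

```text
time_s: 38.37
eef_pos: [0.3887, 0.2582, 0.1926]
tool_rot: [-0.0, 0.999, 0.045, -0.0]
contact_force: [0.7, -0.1, -1.4]
gripper_width: 0.0215
grip_force: 59.9
```

```bash
python3 -c "
from slope import *
slope(); go(425.6,12.7,130,-4.3)
import look"
```

```text
slopes deg [ 0.14 -0.17] z0 133.17 sd 2.78 1545
box (628.9, 280.1, 78.7, 56.8, 5.4, 85)
at [391.0, 258.5, 192.8] yaw 5.14 pitch 0.07 t 38.57 F [ 0.5  0.3 -1.6] M [-0.01  0.11  0.01] w 21.7
shift [12.4, 247.9, 62.7] turn [-0.02, -0.07, 9.44]
top tray
top rack
 plate z 133.1 (629.0, 280.4, 78.7, 56.2, 5.7, 84) 477
side tray
side rack
 plate z 134.1 (627.1, 294.1, 80.3, 31.9, 6.0, 40) 84
```

move_arm(series=[[0.01,[0,0.006,0.003],[0,0,0.3]],[0.01,[0,0.018,0.008],[0,0,1]],[0.01,[0.001,0.036,0.014],[0,0,2]],[0.01,[0.002,0.058,0.02],[0,0,3]],[0.01,[0.004,0.084,0.026],[0,0,4]],[0.01,[0.005,0.112,0.032],[0,0,5]],[0.01,[0.007,0.14,0.038],[0,0,6]],[0.01,[0.008,0.168,0.044],[0,0,7]],[0.01,[0.01,0.195,0.05],[0,0,8]],[0.01,[0.011,0.22,0.056],[0,0,9]],[0.01,[0.012,0.239,0.061],[0,0,9.44]],[0.01,[0.0124,0.2479,0.0627],[0,0,9.44]]])

```text
time_s: 39.67
eef_pos: [0.4251, 0.0099, 0.1289]
tool_rot: [0.0, 0.999, -0.039, -0.0]
contact_force: [0.2, -0.2, -2.2]
gripper_width: 0.0214
grip_force: 59.9
```

move_arm(series=[[0.01,[0,0,0],[0,0,0]],[0.01,[0,0,0],[0,0,0]],[0.01,[0,0,0],[0,0,0]],[0.01,[0,0,0.005],[0,0,0]],[0.01,[0,0,0.015],[0,0,0]],[0.01,[0,0,0.028],[0,0,0]],[0.01,[0,0,0.037],[0,0,0]],[0.01,[0,0,0.042],[0,0,0]],[0.01,[0,0,0.044],[0,0,0]],[0.01,[0,0,0.044],[0,0,0]]])

```text
time_s: 40.5
eef_pos: [0.4246, 0.0129, 0.0854]
tool_rot: [-0.0, 0.999, -0.037, -0.0]
contact_force: [0.4, 0.1, -1.8]
gripper_width: 0.0218
grip_force: 59.9
```

```bash
python3 -c "
from h import *
go(425.6,12.7,73.4,-4.3)"
```

```text
at [424.6, 12.9, 85.4] yaw -4.27 pitch -0.05 t 40.5 F [ 0.4  0.1 -1.8] M [0.02 0.1  0.02] w 21.8
shift [1.0, 0.1, 12.0] turn [-0.01, 0.05, 0.03]
```

move_arm(series=[[0.01,[0.001,0,0.004],[0,0,0]],[0.01,[0.001,0,0.008],[0,0,0]],[0.01,[0.001,0,0.01],[0,0,0]],[0.01,[0.001,0,0.0115],[0,0,0]],[0.01,[0.001,0,0.012],[0,0,0]],[0.01,[0.001,0,0.012],[0,0,0]]])

```text
time_s: 41.0
eef_pos: [0.4258, 0.0124, 0.0737]
tool_rot: [-0.0, 0.999, -0.038, -0.0]
contact_force: [0.2, 0.3, -0.7]
gripper_width: 0.0217
grip_force: 59.9
```

move_arm(series=[[0.03,[0,0,0],[0,0,0]],[0.06,[0,0,0],[0,0,0]],[0.06,[0,0,0],[0,0,0]],[0.06,[0,0,0],[0,0,0]],[0.06,[0,0,-0.005],[0,0,0]],[0.06,[0,0,-0.02],[0,0,0]],[0.06,[0,0,-0.045],[0,0,0]],[0.06,[0,0,-0.075],[0,0,0]],[0.06,[0,0,-0.105],[0,0,0]],[0.06,[0,0,-0.135],[0,0,0]],[0.06,[0,0,-0.16],[0,0,0]],[0.06,[0,0,-0.175],[0,0,0]]])

```text
time_s: 42.0
eef_pos: [0.4269, 0.0123, 0.2523]
tool_rot: [0.0, 0.999, -0.038, 0.002]
contact_force: [1.0, 0.1, -0.1]
gripper_width: 0.0601
grip_force: 0.0
```

```bash
python3 - <<'E'
from h import *
from workcell import eyes
go(629,180,250,5.2)
for n in("top","side"):
    f=eyes.grab_frame(n); C=cloud(f)
    blade(f,.006,.45,.6,-.05,.05,.006)
    m=(C[...,2]>.186)&(C[...,2]<.202)&(C[...,0]>.59)&(C[...,0]<.67)&(C[...,1]>.14)&(C[...,1]<.22)&(f["pixels"].max(2)<70)
    print("bar",m.sum(),mm(C[m].mean(0)),box(f,m,.194))
    b=f["pixels"]; o=b[120:200,200:300] if n=="top" else b[130:210,300:400]
    cv2.imwrite(f"pics/k_{n}.png",cv2.resize(o,(400,320),interpolation=2))
cv2.imwrite("pics/k.png",np.hstack([cv2.imread("pics/k_top.png"),cv2.imread("pics/k_side.png")]))
E
```

```text
at [426.9, 12.3, 252.3] yaw -4.3 pitch 0.28 t 42.0 F [ 1.   0.1 -0.1] M [ 0.04 -0.   -0.05] w 60.1
shift [189.0, -182.4, 3.1] turn [0.07, -0.27, -9.5]
 blade (524.9, 2.5, 63.4, 71.8, 67.8, 111) z 4.6 slope deg -1.35 287
bar 59 [631.7, 180.6, 192.3] (629.1, 180.9, 37.8, 14.4, 2.1, 31)
 blade (531.0, 8.9, 67.8, 109.6, 75.6, 91) z 4.5 slope deg -0.42 213
bar 26 [629.2, 176.4, 190.7] (628.5, 171.3, 37.8, 19.9, 19.3, 19)
```

View pics/k.png

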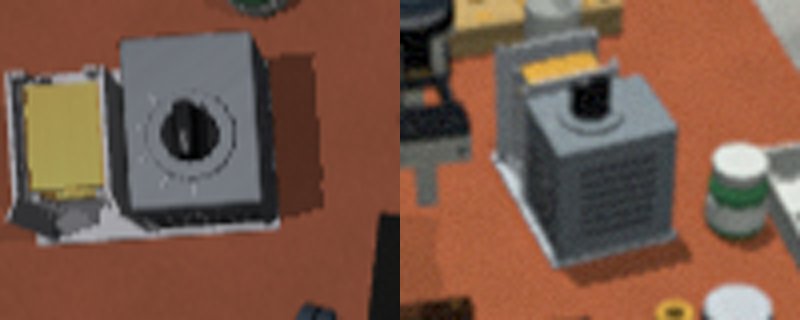

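```bash
python3 -c "
from h import *
from workcell import r
go(630,180,250,5); print(r.get_obs()['qpos'].round(2))"
```

```text
at [427.5, 12.1, 252.0] yaw -4.3 pitch 0.38 t 42.1 F [ 0.7 -0.4 -0.6] M [ 0.04 -0.02 -0.03] w 60.0
shift [189.3, -182.6, 3.0] turn [0.09, -0.38, -9.3]
[-0.23  0.02  1.78  0.    1.34  1.41]
```

move_arm(series=[[0.045,[0.008,-0.008,0],[0,0,-0.5]],[0.045,[0.025,-0.024,0],[0,0,-1.5]],[0.045,[0.047,-0.045,0],[0,0,-2.5]],[0.045,[0.071,-0.068,0],[0,0,-3.5]],[0.045,[0.095,-0.091,0.001],[0,0,-4.5]],[0.045,[0.119,-0.114,0.002],[0,0,-5.5]],[0.045,[0.143,-0.137,0.003],[0,0,-6.5]],[0.045,[0.165,-0.158,0.003],[0,0,-7.5]],[0.045,[0.18,-0.173,0.003],[0,0,-8.5]],[0.045,[0.188,-0.181,0.003],[0,0,-9.3]],[0.045,[0.19,-0.1824,0.003],[0,0,-9.3]],[0.045,[0.19,-0.1824,0.003],[0,0,-9.3]]])

```text
time_s: 43.1
eef_pos: [0.6287, 0.181, 0.243]
tool_rot: [0.0, 0.999, 0.044, -0.002]
contact_force: [-0.9, 0.4, -0.3]
gripper_width: 0.0449
grip_force: 0.0
```

```bash
python3 -c "
from h import *
from workcell import r
go(630,180,185,5); print(r.get_obs()['qpos'].round(2))"
```

```text
at [628.7, 181.0, 243.0] yaw 5.04 pitch -0.22 t 43.1 F [-0.9  0.4 -0.3] M [ 0.    0.02 -0.  ] w 44.9
shift [1.4, 1.1, 58.0] turn [0.0, 0.22, 0.04]
[0.11 0.45 1.25 0.   1.45 1.59]
```

move_arm(series=[[0.045,[0,0,0],[0,0,-4]],[0.045,[0,0,0],[0,0,-11]],[0.045,[0,0,0],[0,0,-18]],[0.045,[0,0,0],[0,0,-25]],[0.045,[0,0,0],[0,0,-32]],[0.045,[0,0,0],[0,0,-39]],[0.045,[0,0,0],[0,0,-46]],[0.045,[0,0,0],[0,0,-53]],[0.045,[0,0,0],[0,0,-60]],[0.045,[0,0,0],[0,0,-67]],[0.045,[0,0,0],[0,0,-74]],[0.045,[0,0,0],[0,0,-80]]])

```text
time_s: 44.1
eef_pos: [0.628, 0.1793, 0.2452]
tool_rot: [-0.0, 0.736, 0.677, -0.001]
contact_force: [0.5, -0.9, -0.7]
gripper_width: 0.045
grip_force: 0.0
```

move_arm(series=[[0.045,[0,0,0],[0,0,-7]],[0.045,[0,0,0],[0,0,-14]],[0.045,[0,0,0],[0,0,-21]],[0.045,[0,0,0],[0,0,-28]],[0.045,[0,0,0],[0,0,-35]],[0.045,[0,0,0],[0,0,-42]],[0.045,[0,0,0],[0,0,-49]],[0.045,[0,0,0],[0,0,-56]],[0.045,[0,0,0],[0,0,-63]],[0.045,[0,0,0],[0,0,-70]],[0.045,[0,0,0],[0,0,-77]],[0.045,[0,0,0],[0,0,-82]]])

```text
time_s: 45.1
eef_pos: [0.628, 0.1793, 0.2452]
tool_rot: [-0.001, 0.111, 0.994, -0.0]
contact_force: [0.0, -0.5, -0.4]
gripper_width: 0.0452
grip_force: 0.0
```

move_arm(series=[[0.045,[0,0,0],[0,0,-6]],[0.045,[0,0,0],[0,0,-12]],[0.045,[0,0,0],[0,0,-16]],[0.045,[0,0,0],[0,0,-18]],[0.045,[0,0,0],[0,0,-18]],[0.045,[0,0,0],[0,0,-18]]])

```text
time_s: 45.6
eef_pos: [0.6283, 0.1795, 0.2454]
tool_rot: [-0.0, -0.043, 0.999, -0.0]
contact_force: [0.4, -0.2, 0.3]
gripper_width: 0.0451
grip_force: 0.0
```

```bash
python3 -c "
from h import *
from workcell import r
go(630,180,185,185); print(r.get_obs()['qpos'].round(2))"
```

```text
at [628.3, 179.5, 245.4] yaw -175.13 pitch 0.05 t 45.6 F [ 0.4 -0.2  0.3] M [ 0.08 -0.13  0.06] w 45.1
shift [-1.7, 0.3, 60.4] turn [-0.01, -0.05, -0.13]
[ 0.11  0.44  1.25 -0.    1.45 -1.55]
```

Descend and grip the knob bar.

move_arm(series=[[0.045,[-0.001,0,0.006],[0,0,0]],[0.045,[-0.0017,0,0.018],[0,0,0]],[0.045,[-0.0017,0,0.032],[0,0,0]],[0.045,[-0.0017,0,0.045],[0,0,0]],[0.045,[-0.0017,0,0.054],[0,0,0]],[0.045,[-0.0017,0,0.059],[0,0,0]],[0.045,[-0.0017,0,0.0604],[0,0,0]],[0.02,[-0.0017,0,0.0604],[0,0,0]],[0.005,[-0.0017,0,0.0604],[0,0,0]],[0.005,[-0.0017,0,0.0604],[0,0,0]],[0.005,[-0.0017,0,0.0604],[0,0,0]],[0.005,[-0.0017,0,0.0604],[0,0,0]]], grip_force=12)

```text
time_s: 46.6
eef_pos: [0.631, 0.1803, 0.186]
tool_rot: [0.001, -0.044, 0.999, 0.0]
contact_force: [-0.2, 0.7, -0.4]
gripper_width: 0.0165
grip_force: 0.0
```

```bash
python3 -c "
from h import *
go(630,180,185,185)"
```

```text
at [631.0, 180.3, 186.0] yaw -175.0 pitch -0.06 t 46.6 F [-0.2  0.7 -0.4] M [ 0.07 -0.18  0.  ] w 16.5
shift [1.0, -0.2, 1.0] turn [0.0, 0.06, -0.0]
```

Still closing; wait, then turn clockwise (+z about the tool).

move_arm(series=[[0.005,[0,0,0],[0,0,0]],[0.005,[0,0,0],[0,0,0]],[0.005,[0,0,0],[0,0,0]],[0.005,[0,0,0],[0,0,2]],[0.005,[0,0,0],[0,0,6]]])

```text
time_s: 47.02
eef_pos: [0.6309, 0.1812, 0.186]
tool_rot: [0.001, 0.009, 1.0, 0.001]
contact_force: [-0.9, 5.7, 3.9]
gripper_width: 0.0142
grip_force: 12.0
```

move_arm(series=[[0.005,[0,0,0],[0,0,6]],[0.005,[0,0,0],[0,0,12]],[0.005,[0,0,0],[0,0,18]],[0.005,[0,0,0],[0,0,24]],[0.005,[0,0,0],[0,0,30]],[0.005,[0,0,0],[0,0,36]],[0.005,[0,0,0],[0,0,42]],[0.005,[0,0,0],[0,0,48]],[0.005,[0,0,0],[0,0,54]],[0.005,[0,0,0],[0,0,60]],[0.005,[0,0,0],[0,0,66]],[0.005,[0,0,0],[0,0,70]]])

```text
time_s: 48.02
eef_pos: [0.6316, 0.1821, 0.186]
tool_rot: [0.0, 0.583, 0.813, 0.002]
contact_force: [2.2, 8.0, 1.4]
gripper_width: 0.0141
grip_force: 12.0
```

move_arm(series=[[0.005,[0,0,0],[0,0,6]],[0.005,[0,0,0],[0,0,11]],[0.005,[0,0,0],[0,0,14]],[0.005,[0,0,0],[0,0,14]],[0.02,[0,0,0],[0,0,14]],[0.04,[0,0,0],[0,0,14]],[0.045,[0,0,0],[0,0,14]],[0.045,[0,0,0],[0,0,14]]])

```text
time_s: 48.68
eef_pos: [0.6306, 0.1796, 0.1851]
tool_rot: [0.0, 0.676, 0.737, -0.001]
contact_force: [0.7, 0.7, -0.7]
gripper_width: 0.0354
grip_force: 0.0
```

move_arm(series=[[0.045,[0,0,-0.005],[0,0,0]],[0.045,[0,0,-0.02],[0,0,0]],[0.045,[0,0,-0.045],[0,0,0]],[0.045,[0,0,-0.075],[0,0,0]],[0.045,[0,0,-0.1],[0,0,0]],[0.045,[0,0.02,-0.115],[0,0,0]],[0.045,[0,0.05,-0.12],[0,0,0]],[0.045,[0,0.08,-0.12],[0,0,0]],[0.045,[0,0.115,-0.12],[0,0,0]],[0.045,[0,0.15,-0.12],[0,0,0]],[0.045,[0,0.18,-0.12],[0,0,0]],[0.045,[0,0.2,-0.12],[0,0,0]]])

```text
time_s: 49.68
eef_pos: [0.8313, 0.197, 0.3045]
tool_rot: [0.0, 0.676, 0.737, -0.0]
contact_force: [2.2, -0.4, 1.1]
gripper_width: 0.0449
grip_force: 0.0
```

```bash
python3 - <<'E'
from h import *
go(426,150,300,-90)
import look, slope
slope.slope()
f=look.eyes.grab_frame("top"); C=cloud(f)
m=(C[...,2]>.188)&(C[...,2]<.202)&(C[...,0]>.59)&(C[...,0]<.67)&(C[...,1]>.14)&(C[...,1]<.22)&(f["pixels"].max(2)<70); print("bar",m.sum(),box(f,m,.194))
b=f["pixels"]; s=look.eyes.grab_frame("side")["pixels"]
cv2.imwrite("pics/z.png",np.hstack([cv2.resize(b[110:260,190:340],(400,400),interpolation=2),cv2.resize(s[120:260,270:410],(400,400),interpolation=2)]))
E
```

```text
at [831.3, 197.0, 304.5] yaw 94.94 pitch -0.02 t 49.68 F [ 2.2 -0.4  1.1] M [-0.05 -0.17 -0.01] w 44.9
shift [-11.9, -407.8, 4.6] turn [-0.03, -0.01, -175.06]
top tray
top rack
side tray
side rack
 plate z 133.3 (627.1, 294.1, 80.3, 31.9, 6.0, 39) 83
slopes deg [0. 0.] z0 0.0 sd nan 0
  ret = _var(a, axis=axis, dtype=dtype, out=out, ddof=ddof,
  arrmean = um.true_divide(arrmean, div, out=arrmean,
  ret = ret.dtype.type(ret / rcount)
Traceback (most recent call last):
  File "slope.py", line 10, in slope
    print("slopes deg",np.degrees(k[:2]).round(2),"z0",k[2].round(2),"sd",s.round(2),len(P)); print("box",box(f,m,.134))
                                                                                                          ~~~^^^^^^^^^^
  File "h.py", line 17, in box
    c=max(cv2.findContours(m.astype(np.uint8),0,1)[0],key=cv2.contourArea)[:,0]
      ~~~^^^^^^^^^^^^^^^^^^^^^^^^^^^^^^^^^^^^^^^^^^^^^^^^^^^^^^^^^^^^^^^^^
ValueError: max() iterable argument is empty
```

move_arm(series=[[0.045,[-0.01,-0.008,0],[0,0,0]],[0.045,[-0.035,-0.024,0],[0,0,0]],[0.045,[-0.065,-0.045,0],[0,0,0]],[0.045,[-0.095,-0.065,0],[0,0,0]],[0.045,[-0.125,-0.09,0],[0,0,0]],[0.045,[-0.155,-0.115,0],[0,0,0]],[0.045,[-0.185,-0.14,0],[0,0,0]],[0.045,[-0.215,-0.165,0],[0,0,0]],[0.045,[-0.245,-0.19,0],[0,0,0]],[0.045,[-0.275,-0.215,0],[0,0,0]],[0.045,[-0.305,-0.24,0],[0,0,0]],[0.045,[-0.335,-0.265,0],[0,0,0]]])

```text
time_s: 50.98
eef_pos: [0.5936, -0.16, 0.31]
tool_rot: [0.004, 0.675, 0.737, 0.001]
contact_force: [0.3, 0.1, 0.7]
gripper_width: 0.0449
grip_force: 0.0
```

move_arm(series=[[0.045,[-0.03,-0.025,0],[0,0,0]],[0.045,[-0.06,-0.05,0],[0,0,0]],[0.045,[-0.09,-0.075,0],[0,0,0]],[0.045,[-0.12,-0.1,0],[0,0,0]],[0.045,[-0.145,-0.12,0],[0,0,0]],[0.045,[-0.165,-0.135,0],[0,0,0]],[0.045,[-0.175,-0.145,0],[0,0,0]],[0.045,[-0.18,-0.15,0],[0,0,0]],[0.045,[-0.18,-0.15,0],[0,0,0]],[0.045,[-0.18,-0.15,0],[0,0,0]]])

```text
time_s: 51.82
eef_pos: [0.4618, -0.3506, 0.3066]
tool_rot: [0.001, 0.676, 0.737, 0.0]
contact_force: [0.5, 0.9, 0.1]
gripper_width: 0.0451
grip_force: 0.0
```

```bash
python3 - <<'E'
from h import *
import look, slope
slope.slope()
f=look.eyes.grab_frame("top"); C=cloud(f)
m=(C[...,2]>.188)&(C[...,2]<.202)&(C[...,0]>.59)&(C[...,0]<.67)&(C[...,1]>.14)&(C[...,1]<.22)&(f["pixels"].max(2)<70); print("bar",m.sum(),box(f,m,.194))
b=f["pixels"]; s=look.eyes.grab_frame("side")["pixels"]
cv2.imwrite("pics/z.png",np.hstack([cv2.resize(b[110:260,190:340],(400,400),interpolation=2),cv2.resize(s[120:260,270:410],(400,400),interpolation=2)]))
E
```

```text
top tray
top rack
 plate z 133.1 (629.1, 280.4, 78.5, 56.2, 5.7, 84) 477
side tray
side rack
slopes deg [ 0.03 -0.11] z0 133.18 sd 2.92 1556
box (628.9, 280.1, 78.7, 56.8, 5.4, 85)
bar 53 (630.6, 181.0, 11.6, 37.5, 1.9, 42)
```

View pics/z.png

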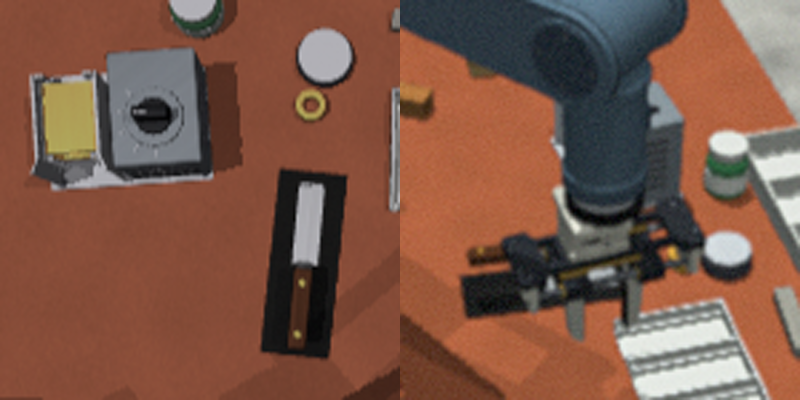

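The final view shows the knob bar turned across at px (153,115), the top plate level in the rack at (70,120), the spatula on its mat at (305,260), and an empty tray.

```bash
python3 -c "
from workcell import r
print(r.job_done())"
```

```text
the job is handed in; nothing more can be done
None
```

All three plates are in the rack, one to a slot, the timer knob is turned about a quarter turn clockwise, the spatula is back on its mat, and the job is handed in; the lower two plates measured level when placed, but I could not see them again at the end because the top plate hides them.

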